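Lay out the parts of an opened disk drive

TASK

Lay out the four parts of the opened disk drive: set the disk pack, the spindle motor and the magnet each flat on the black pad whose outline matches it, inside the outline and, for the motor and the magnet, turned in line with it. Push the pivot shaft upright, plain end up, fully down between the sprung jaws of the clamp, and let go of it only when it is home and the jaws have closed on its neck. Set the parts down without dropping them, and leave the standing torch and the blue blower where they are.

Things in the scene. Friction and masses are not known exactly. Their poses are not given: they have to be found in the camera images.
- disk_pack (a point): Loose disk pack: two bright platters one above the other, 65 mm across and 6 mm thick together, lying flat, with a round steel hub 25 mm across that stands up from the middle to 28 mm above the underside. Grip it by the hub. The point is its centre, 14 mm above its underside; z up.
- spindle_motor (a point): Loose spindle motor: a square aluminium flange 44 x 44 mm, 5 mm thick, lying flat, with a round steel barrel 30 mm across standing up from its middle to 28 mm above the underside. Grip it by the barrel. The point is its centre, 14 mm above its underside; x and y along the flange's sides, z up. Any quarter turn of it is as good.
- magnet (a point): Loose magnet yoke: a steel bar with round ends, 60 mm long (x), 24 mm wide (y), 16 mm thick, lying flat, a dark patch on its top. The point is its centre, 8 mm above its underside; z up. Either way round is as good.
- pivot_shaft (a point): Loose pivot shaft: a steel pin 56 mm tall, standing upright. From below: a collar 16 mm across up to 9 mm (tapered foot, 10 mm), a dark neck 11 mm across from 11 to 26 mm, a plain body 16 mm across from 28 to 56 mm. Grip it by its top 22 mm, so that the fingertips clear the clamp's jaws. The point is its centre, 28 mm above its foot; z up.
- disk_place (a point): Place for the disk pack: square black rubber pad 100 x 100 mm, 6 mm thick, fixed, with a white circle of 81 mm (and a small one of 25 mm inside it for the hub). The point is the outline's centre on the pad's top face; z up.
- motor_place (a point): Place for the spindle motor: square black rubber pad 80 x 80 mm, 6 mm thick, fixed, with a white square of 60 mm (and a circle of 30 mm inside it for the barrel). The point is the outline's centre on the pad's top face; x and y along the square's sides, z up.
- magnet_place (a point): Place for the magnet: oblong black rubber pad 100 (x) x 60 (y) mm, 6 mm thick, fixed, with a white outline with round ends, 76 mm long (x) and 40 mm wide (y). The point is the outline's centre on the pad's top face; x along the outline, z up.
- clamp_seat (a point): Fixed clamp: grey base 92 (x) x 50 mm, 8 mm thick, end posts 30 mm tall, two aluminium jaws sprung shut along x. Jaw tops, 26 mm above the base, are 22 mm apart and slope in to 10 mm apart at 16 to 13 mm. The shaft pushed down (about 5 N) spreads them; they close on its neck when its foot meets the base. The point is the seat for the foot: midway between the jaws, on the base's top face; z up.
- standing_torch (a point): Bystander, to be left alone: black torch standing upright, 28 mm across and 102 mm tall. The point is its centre, 51 mm up.
- blower_bulb (a point): Bystander, to be left alone: blue rubber blower lying on its side, about 105 mm long with its thin steel nozzle (x), 45 mm across. The point is the bulb's centre, 22 mm up.
Not all that is in view belongs to the job. Leave any purple or red look-alike of the part that bears disk_pack alone.

How it is judged:
By the outcome, as a careful person would: the job done as asked, in the order asked, and still so for the second after the job is handed in, with the robot touching nothing.
It also fails if it takes over 106 s, if anything falls off the work surface, if the arm or the gripper's body presses on something with over 40 N, if the wrist force passes 120 N, or if a joint passes its speed limit or range.

ROBOT

A 6-joint arm with a two-finger parallel gripper is mounted at the origin on the work surface. World frame = base frame: x ahead of the robot, y to its left, z up, the work surface at z = 0. Lengths are in m, angles in degrees, forces in N, time in s.
With the tool pointing down it reaches from about 0.3 to 0.75 m from the base axis. Payload 8.5 kg.
Tool frame: the origin (TCP) lies on the mounting face of the last link; the fingertips stand 173 mm ahead of it and the grasp point (between the pads) lies 155 mm ahead of it (env.tips_ahead is the distance from the TCP to the fingertips, in m); z points along the fingers, x is the direction in which the jaws open and shut, and the axes are right-handed (so a half turn about z gives the same grasp; the last joint's range is limited). The gripper opens to 85 mm and grips with 20 to 120 N. Pads are 22 mm wide; open, the fingers measure 114 mm over their backs; the gripper's body (76 mm by 85 mm) begins 54 mm behind the grasp point. The pads swing forward as they close: fully open they stand 13 mm farther back than shut.
Start: joints at [-86.19, 21.807, 74.336, -0, 83.858, -12.336], TCP at [0.153, -0.528, 0.405] pointing down, gripper open.
Joint ranges: [-178.18, 178.18], [-50.72, 133.34], [12.68, 142.11], [-81.47, 261.47], [9.98, 163.14], [-165.26, 165.26]. Speed limits (degrees/s): [136.94, 136.94, 180, 180, 180, 180].

INTERFACE

Orientations are given as a 3x3 rotation matrix whose columns are the frame's x, y, z axes.
In Python, from rig import env gives the robot as it stands. The module is installed in compiled form; this text tells all that it offers.
- The arm moves only by the tool step_arm, never from a script. Its argument "increments" is a list of rows, each an object of numbers: "x", "y", "z": the shift along the tool's x, y, z in cm; "wx", "wy", "wz": the turn, a rotation vector about the tool's x, y, z in rad; "gripper": the finger opening in cm, from 0 to 8.54. A call has 1 to 20 rows; each row shifts and turns the commanded pose from where the row before left it, along the tool's axes as they then stand; what a row does not reach is not made up. A row lasts 1/10 s, in which the tool goes at most 50 mm and 8.59 degrees, less where a joint would pass 70% of its speed; a pose out of reach is approached as far as the arm can. A call with a gripper value outside its range is refused whole. The fingers move at their own pace and stop on an object; "newtons" is the grip in N (left out, the last holds). Time passes only in rows, so rows that do not move let the fingers close. It gives the time, the measured TCP pose, the force and the opening at its end, in the units of the state.
- env.observe(): the state, without advancing time (a new reading comes with each control period).
- env.get_image(name): name is "scene" or "top" or "wrist"; returns a dict with "color" (384x512x3 uint8, blue, green, red), "camera_matrix" (3x3 intrinsics, pixels), "distortion" ([k1, k2, p1, p2, k3] as OpenCV has them; the pictures are not rectified), "rvec" (rotation vector, rad) and "tvec" (3), from world to camera coordinates, as OpenCV has them. Camera axes: x right, y down, z forward; pixel columns grow to the right and rows downward; lengths in m; the calibration is good to about 2 mm. A picture is of the moment at which its call begins. There is no depth.
- env.close_job(): hands the job in, once; it reports no verdict.
The state is a dict: "time_s": time; "q": joint angles; "qvel": joint speeds; "joint_efforts": joint torques, N m; "position": TCP position; "tool_rot": TCP orientation; "ft_force": force on the tool from outside, world axes, zero at the start; "wrist_torque": the same for the moment, N m; "grip_width": finger opening in m.
Only numpy, scipy, OpenCV 4.12 (cv2) and the standard library are available. Lean on these libraries where they do the work, as an engineer would, in place of code of your own. Each camera call takes 0.05 s, during which the arm holds its last target. There are 200 camera calls.

## Working session

There is one attempt and no reset: what is moved stays moved. The work goes in short steps, Python scripts to look and compute and a tool call to move; the robot and the scene stay as the last step left them, time stands still between calls to the robot, and variables do not carry over. Pictures are saved under pics/ and viewed, about 12 in all and at most 16, crops included, and the job is handed in when it is done.

Besides the shell and the picture viewer there is one more tool, called after "Request:" as name([rows], argument=value, ...), one row to a line, values as JSON. step_arm: Moves the arm, as the interface text tells. Its arguments: {"type":"object","properties":{"increments":{"type":"array"},"newtons":{"type":"number"}},"required":["increments"]}

```bash
mkdir -p pics; cat > h.py <<'E'
import numpy as np, cv2
from rig import env
def snap(name,fn):
    d=env.get_image(name); cv2.imwrite('pics/'+fn+'.png',d['color']); np.save('pics/'+fn+'.npy',d,allow_pickle=True); return d
def load(fn): return np.load('pics/'+fn+'.npy',allow_pickle=True).item()
def world(d,uv,z):
    uv=np.array(uv,float).reshape(-1,1,2)
    n=cv2.undistortPoints(uv,np.array(d['camera_matrix']),np.array(d['distortion'])).reshape(-1,2)
    R=cv2.Rodrigues(np.array(d['rvec'],float))[0]; t=np.array(d['tvec'],float).ravel()
    c=-R.T@t; r=np.c_[n,np.ones(len(n))]@R
    return c+r*((z-c[2])/r[:,2])[:,None]
def pix(d,P):
    return cv2.projectPoints(np.array(P,float).reshape(-1,1,3),np.array(d['rvec'],float),np.array(d['tvec'],float),np.array(d['camera_matrix']),np.array(d['distortion']))[0].reshape(-1,2)
E
python3 - <<'E'
from h import *
a=snap('scene','s0');b=snap('top','t0')
for n,d in(('s',a),('t',b)):
    cv2.imwrite(f'pics/{n}0b.png',cv2.resize(d['color'],(800,600),interpolation=cv2.INTER_CUBIC))
    R=cv2.Rodrigues(np.array(d['rvec']))[0];print(n,-R.T@np.array(d['tvec']).ravel(),d['camera_matrix'][0])
print(env.observe(),env.tips_ahead)
E
```

```text
s [1.09025271 0.40219353 0.5493625 ] [366.15153408   0.         265.68472953]
t [ 0.29073948 -0.0213511   1.28621429] [467.82134491   0.         252.54373082]
{'time_s': 0.1, 'q': array([-8.61893535e+01,  2.18361841e+01,  7.43791093e+01, -2.32982998e-04,
        8.38573106e+01, -1.23361110e+01]), 'qvel': array([ 0.06084812, -0.07736989, -0.02296886,  0.05314493, -0.01873556,
       -0.00198434]), 'joint_efforts': array([ 1.76791898e-03, -4.49221659e+01, -2.31657994e+01, -3.07462451e-04,
        3.62665480e-03, -2.30011636e-07]), 'position': array([ 0.1529456 , -0.52826001,  0.4041899 ]), 'tool_rot': array([[ 2.78098992e-01, -9.60552416e-01, -8.82498880e-05],
       [-9.60551621e-01, -2.78098878e-01,  1.26410898e-03],
       [-1.23878513e-03, -2.66778859e-04, -9.99999197e-01]]), 'ft_force': array([-0.21199861, -0.51332436, -0.08218289]), 'wrist_torque': array([-0.00584865,  0.0237004 , -0.00550673]), 'grip_width': 0.08521958339616581} 0.1734
```

View pics/t0b.png

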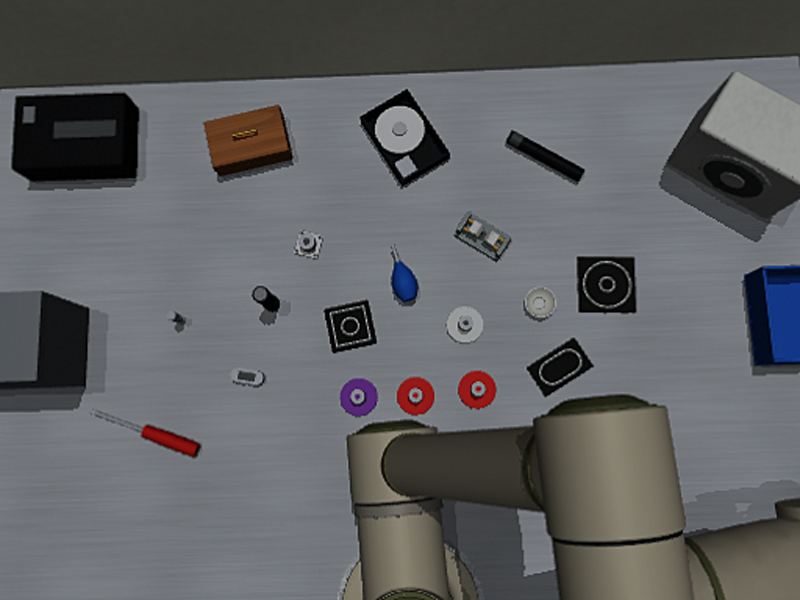

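View pics/s0b.png

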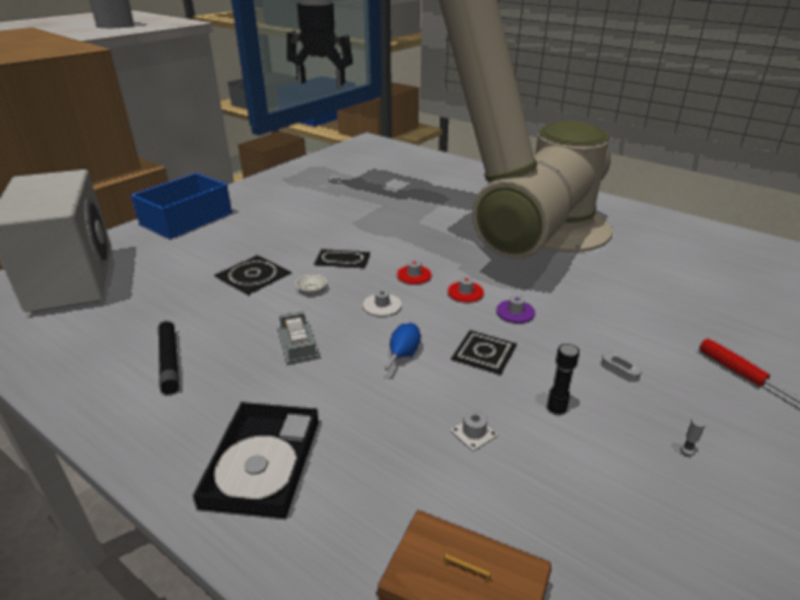

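The top view (800x600) shows the disk pack (465,324), motor (308,243), magnet (247,377), shaft (178,320) and clamp (483,236). The pads are at (606,284), (350,326) and (560,366), the torch at (265,298) and the blower at (404,280). The scene view agrees, with the shaft standing upright.

```bash
python3 - <<'E'
from h import *
d=load('t0'); g=cv2.cvtColor(d['color'],cv2.COLOR_BGR2GRAY); hsv=cv2.cvtColor(d['color'],cv2.COLOR_BGR2HSV)
s=512/800
for n,(u,v) in dict(disk=(606,284),motor=(350,326),mag=(560,366)).items():
    u,v=u*s,v*s; r=26
    m=np.zeros_like(g); y,x=int(v),int(u); m[y-r:y+r,x-r:x+r]=(g[y-r:y+r,x-r:x+r]<60)*255
    cs=cv2.findContours(m,cv2.RETR_EXTERNAL,cv2.CHAIN_APPROX_NONE)[0]; c=max(cs,key=cv2.contourArea)
    W=world(d,c.reshape(-1,2),.006)[:,:2].astype(np.float32)
    print(n,cv2.minAreaRect(W))
for n,(u,v,z) in dict(diskpack=(465,324,.028),motor=(308,241,.028),magnet=(247,377,.016),shaft=(173,317,.056),clamp=(483,236,.034),torch=(262,293,.102),blower=(404,284,.03),red1=(416,396,.028),red2=(477,389,.028),purple=(357,397,.028),bowl=(540,302,.02)).items():
    print(n,world(d,(u*s,v*s),z)[0].round(4))
c=d['color']
A=cv2.resize(c[130:260,90:250],None,fx=5,fy=5,interpolation=cv2.INTER_CUBIC)[:600]
B=cv2.resize(c[130:250,250:410],None,fx=5,fy=5,interpolation=cv2.INTER_CUBIC)
cv2.imwrite('pics/A.png',A);cv2.imwrite('pics/B.png',B)
E
```

```text
disk ((0.5295457243919373, -0.3639248013496399), (0.10009125620126724, 0.10123925656080246), 87.92218780517578)
motor ((0.4705650508403778, 0.0903179943561554), (0.08009126037359238, 0.08094600588083267), 10.491397857666016)
mag ((0.38713687658309937, -0.2726503014564514), (0.05940428003668785, 0.10008072853088379), 29.92193603515625)
diskpack [ 0.4637 -0.1117  0.028 ]
motor [0.6216 0.1599 0.028 ]
magnet [0.3848 0.27   0.016 ]
shaft [0.4883 0.3888 0.056 ]
clamp [ 0.6179 -0.1499  0.034 ]
torch [0.5162 0.2263 0.102 ]
blower [ 0.5375 -0.0083  0.03  ]
red1 [ 0.3426 -0.0227  0.028 ]
red2 [ 0.3513 -0.127   0.028 ]
purple [0.3439 0.0781 0.028 ]
bowl [ 0.4992 -0.2446  0.02  ]
```

View pics/A.png

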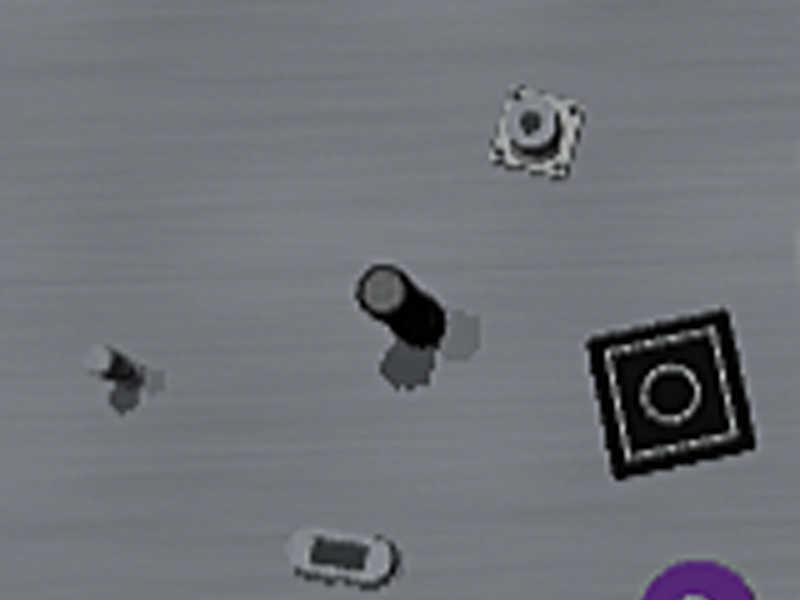

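View pics/B.png

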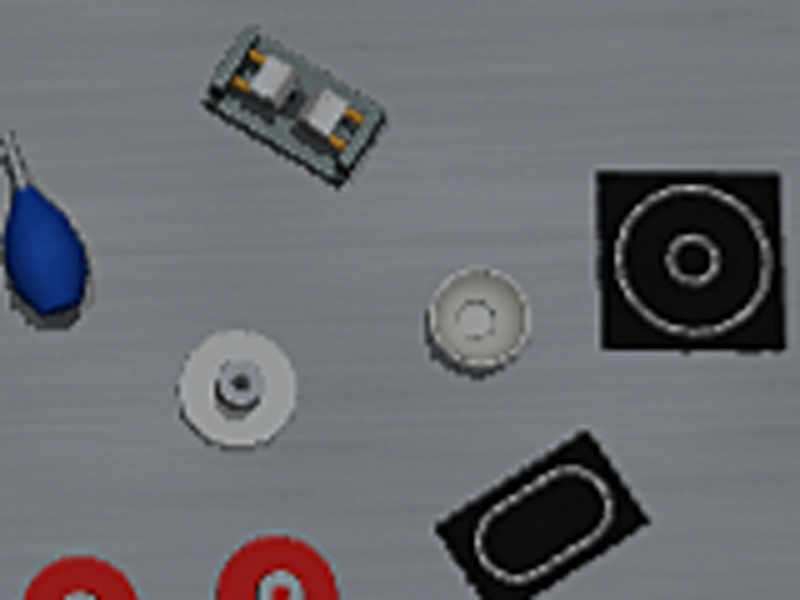

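The crops show the motor barrel at (530,122) in A, the magnet patch at (339,552), and the shaft top at (99,360). The clamp is at (295,107) in B, its long axis running down to the right. The pad fits match their stated sizes. I'll move over the disk pack next.

```bash
cat >> h.py <<'E'
def go(x,y,z,yaw=None):
    """total tool-frame shift (cm) from present pose to TCP x,y,z; then turn about tool z (rad)"""
    o=env.observe(); R=np.array(o['tool_rot']); p=np.array(o['position'])
    y0=np.degrees(np.arctan2(R[1,0],R[0,0]))
    s=(R.T@(np.array([x,y,z])-p)*100).round(2)
    w=None
    if yaw is not None:
        w=(y0-yaw+90)%180-90   # half turn equal; tool z is down, so +wz lowers yaw
        w=round(float(np.radians(w)),3)
    # tilt correction needed
    tilt=np.cross(R[:,2],[0,0,-1]); tl=(R.T@tilt).round(4)
    print('t',round(o['time_s'],2),'pos',p.round(4),'yaw',round(y0,1),'shift',s,'wz',w,'tilt',tl[:2],'grip',round(o['grip_width'],4),'F',np.array(o['ft_force']).round(1),'J6',round(o['q'][5],1))
E
python3 - <<'E'
from h import *
d=load('t0')
A=lambda P,z:world(d,[(90+(x-2)/5,130+(y-2)/5) for x,y in P],z)
B=lambda P,z:world(d,[(250+(x-2)/5,130+(y-2)/5) for x,y in P],z)
def rect(W,n): print(n,W.mean(0).round(4),[ (np.degrees(np.arctan2(*(W[(i+1)%4]-W[i])[1::-1])).round(1),np.linalg.norm(W[(i+1)%4]-W[i]).round(4)) for i in range(4)])
rect(A([(517,88),(584,108),(563,178),(492,155)],.005),'flange')
print(A([(532,122)],.028))
rect(A([(315,537),(368,543),(363,568),(311,562)],.016),'mag')
print('shaft',A([(99,360)],.056),'disk',B([(238,388)],.006),B([(241,383)],.028))
rect(B([(255,28),(385,118),(340,186),(205,100)],.02),'clamp')
print('jawtops',B([(270,80),(327,113)],.034))
go(.464,-.112,.33)
E
```

```text
flange [0.6224 0.1625 0.005 ] [(np.float64(-109.0), np.float64(0.0402)), (np.float64(162.9), np.float64(0.0421)), (np.float64(69.8), np.float64(0.0427)), (np.float64(-20.5), np.float64(0.0412))]
[[0.62238966 0.16303775 0.028     ]]
mag [0.388  0.2718 0.016 ] [(np.float64(-98.2), np.float64(0.0293)), (np.float64(168.9), np.float64(0.0137)), (np.float64(81.7), np.float64(0.0287)), (np.float64(-8.7), np.float64(0.0137))]
shaft [[0.4919268  0.39246648 0.056     ]] disk [[ 0.46715537 -0.11224271  0.006     ]] [[ 0.46680082 -0.11242407  0.028     ]]
clamp [ 0.6213 -0.1505  0.02  ] [(np.float64(-128.1), np.float64(0.0882)), (np.float64(144.5), np.float64(0.0463)), (np.float64(54.4), np.float64(0.0888)), (np.float64(-36.2), np.float64(0.0502))]
jawtops [[ 0.63387149 -0.13555344  0.034     ]
 [ 0.61401065 -0.16585309  0.034     ]]
t 0.1 pos [ 0.1529 -0.5283  0.4042] yaw -73.9 shift [-31.32 -41.45   7.47] wz None tilt [-0.0003  0.0012] grip 0.0852 F [-0.2 -0.5 -0.1] J6 -12.3
```

Request:
step_arm([
  {"x":-1.96,"y":-2.59,"z":0.45},
  {"x":-1.96,"y":-2.59,"z":0.45},
  {"x":-1.96,"y":-2.59,"z":0.45},
  {"x":-1.96,"y":-2.59,"z":0.45},
  {"x":-1.96,"y":-2.59,"z":0.45},
  {"x":-1.96,"y":-2.59,"z":0.45},
  {"x":-1.96,"y":-2.59,"z":0.45},
  {"x":-1.96,"y":-2.59,"z":0.45},
  {"x":-1.96,"y":-2.59,"z":0.45},
  {"x":-1.96,"y":-2.59,"z":0.45},
  {"x":-1.96,"y":-2.59,"z":0.45},
  {"x":-1.96,"y":-2.59,"z":0.45},
  {"x":-1.96,"y":-2.59,"z":0.45},
  {"x":-1.96,"y":-2.59,"z":0.45},
  {"x":-1.96,"y":-2.59,"z":0.45},
  {"x":-1.96,"y":-2.59,"z":0.45},
  {},
  {},
])

```text
invalid input at $.increments[0]: expected keys x, y, z, wx, wy, wz, gripper
```

```bash
python3 - <<'E'
from h import *
d=snap('wrist','w1'); cv2.imwrite('pics/w1b.png',d['color'])
o=env.observe();R=cv2.Rodrigues(np.array(d['rvec']))[0];c=-R.T@np.array(d['tvec']).ravel()
Rt=np.array(o['tool_rot']);print('cam',c,'in tool',Rt.T@(c-o['position']),(Rt.T@R.T).round(3).tolist())
print('expected disk px',pix(d,[(.467,-.1124,.028),(.467,-.1124,.006)]))
go(.467,-.1124,.182)
E
```

```text
cam [ 0.21588138 -0.50983877  0.37354215] in tool [-0.00017885 -0.06555009  0.03074262] [[1.0, 0.0, -0.0], [-0.0, 0.965, 0.261], [0.0, -0.261, 0.965]]
expected disk px [[ -57.60037355 -240.389879  ]
 [ -40.26874229 -222.00641873]]
t 0.15 pos [ 0.153  -0.5283  0.4043] yaw -73.9 shift [-31.19 -41.73  22.27] wz None tilt [-0.0002  0.001 ] grip 0.0854 F [-0.4  0.2 -0.3] J6 -12.3
```

View pics/w1b.png

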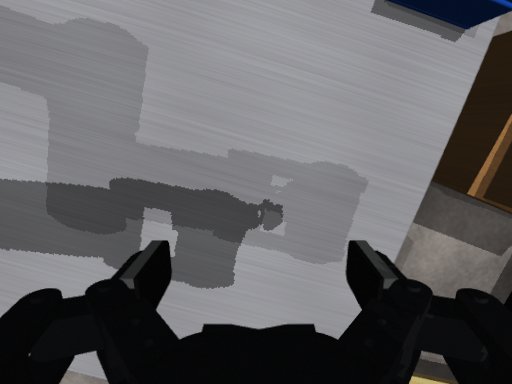

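The arm was still at its start, because rows need every key. The wrist view shows only table and fingertips (160,245) and (360,245).

Request:
step_arm([
  {"x":-1.96,"y":-2.6,"z":0.4,"wx":0,"wy":0,"wz":0,"gripper":8.5},
  {"x":-1.96,"y":-2.6,"z":0.4,"wx":0,"wy":0,"wz":0,"gripper":8.5},
  {"x":-1.96,"y":-2.6,"z":0.4,"wx":0,"wy":0,"wz":0,"gripper":8.5},
  {"x":-1.96,"y":-2.6,"z":0.4,"wx":0,"wy":0,"wz":0,"gripper":8.5},
  {"x":-1.96,"y":-2.6,"z":0.4,"wx":0,"wy":0,"wz":0,"gripper":8.5},
  {"x":-1.96,"y":-2.6,"z":0.4,"wx":0,"wy":0,"wz":0,"gripper":8.5},
  {"x":-1.96,"y":-2.6,"z":0.4,"wx":0,"wy":0,"wz":0,"gripper":8.5},
  {"x":-1.96,"y":-2.6,"z":0.4,"wx":0,"wy":0,"wz":0,"gripper":8.5},
  {"x":-1.96,"y":-2.6,"z":0.4,"wx":0,"wy":0,"wz":0,"gripper":8.5},
  {"x":-1.96,"y":-2.6,"z":0.4,"wx":0,"wy":0,"wz":0,"gripper":8.5},
  {"x":-1.96,"y":-2.6,"z":0.4,"wx":0,"wy":0,"wz":0,"gripper":8.5},
  {"x":-1.96,"y":-2.6,"z":0.4,"wx":0,"wy":0,"wz":0,"gripper":8.5},
  {"x":-1.96,"y":-2.6,"z":0.4,"wx":0,"wy":0,"wz":0,"gripper":8.5},
  {"x":-1.96,"y":-2.6,"z":0.4,"wx":0,"wy":0,"wz":0,"gripper":8.5},
  {"x":-1.96,"y":-2.6,"z":0.4,"wx":0,"wy":0,"wz":0,"gripper":8.5},
  {"x":-1.96,"y":-2.6,"z":0.4,"wx":0,"wy":0,"wz":0,"gripper":8.5},
  {"x":0,"y":0,"z":0,"wx":0,"wy":0,"wz":0,"gripper":8.5},
  {"x":0,"y":0,"z":0,"wx":0,"wy":0,"wz":0,"gripper":8.5},
])

```text
time_s: 1.95
position: [0.4654, -0.1111, 0.3405]
tool_rot: [[0.279, -0.96, -0.001], [-0.96, -0.279, 0.0], [-0.0, 0.001, -1.0]]
ft_force: [-1.1, -0.6, 0.3]
grip_width: 0.0854
```

```bash
python3 - <<'E'
from h import *
d=snap('wrist','w2'); c=d['color'].copy()
th=np.linspace(0,2*np.pi,60)
for r,z in((.0325,.006),(.0125,.028)):
    p=pix(d,np.c_[.467+r*np.cos(th),-.1124+r*np.sin(th),0*th+z]); cv2.polylines(c,[np.int32(p)],True,(0,255,0),1)
cv2.imwrite('pics/w2b.png',c)
go(.467,-.1124,.182)
E
```

```text
t 2.0 pos [ 0.4651 -0.1116  0.3407] yaw -73.8 shift [ 0.13 -0.16 15.87] wz None tilt [0.0004 0.0001] grip 0.0853 F [-0.3  0.1 -0. ] J6 46.1
```

View pics/w2b.png

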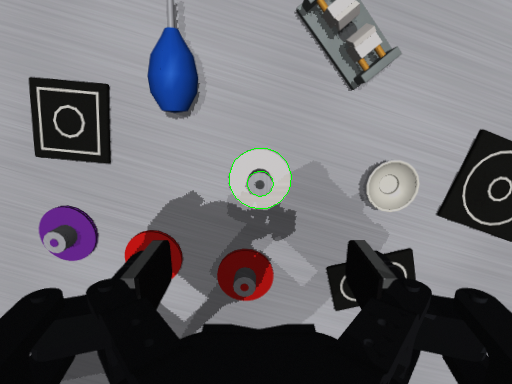

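The overlay matches: the disk and hub sit on the projected circles at (260,180), so the two cameras agree. I'll descend and grip.

Request:
step_arm([
  {"x":0.13,"y":-0.16,"z":2.0,"wx":0,"wy":0,"wz":0,"gripper":8.5},
  {"x":0,"y":0,"z":2.5,"wx":0,"wy":0,"wz":0,"gripper":8.5},
  {"x":0,"y":0,"z":2.5,"wx":0,"wy":0,"wz":0,"gripper":8.5},
  {"x":0,"y":0,"z":2.5,"wx":0,"wy":0,"wz":0,"gripper":8.5},
  {"x":0,"y":0,"z":2.5,"wx":0,"wy":0,"wz":0,"gripper":8.5},
  {"x":0,"y":0,"z":1.5,"wx":0,"wy":0,"wz":0,"gripper":8.5},
  {"x":0,"y":0,"z":1.2,"wx":0,"wy":0,"wz":0,"gripper":8.5},
  {"x":0,"y":0,"z":1.0,"wx":0,"wy":0,"wz":0,"gripper":8.5},
  {"x":0,"y":0,"z":0,"wx":0,"wy":0,"wz":0,"gripper":8.5},
  {"x":0,"y":0,"z":0,"wx":0,"wy":0,"wz":0,"gripper":4},
  {"x":0,"y":0,"z":0,"wx":0,"wy":0,"wz":0,"gripper":3},
  {"x":0,"y":0,"z":0,"wx":0,"wy":0,"wz":0,"gripper":2},
  {"x":0,"y":0,"z":0,"wx":0,"wy":0,"wz":0,"gripper":1.5},
  {"x":0,"y":0,"z":0,"wx":0,"wy":0,"wz":0,"gripper":1.5},
  {"x":0,"y":0,"z":0,"wx":0,"wy":0,"wz":0,"gripper":1.5},
  {"x":0,"y":0,"z":0,"wx":0,"wy":0,"wz":0,"gripper":1.5},
], newtons=50)

```text
time_s: 3.6
position: [0.4673, -0.1122, 0.1843]
tool_rot: [[0.278, -0.961, 0.001], [-0.961, -0.278, -0.0], [0.001, -0.001, -1.0]]
ft_force: [-0.2, -0.0, 5.0]
grip_width: 0.0234
```

```bash
python3 -c "
from h import *
go(.5295,-.3639,.25)"
```

```text
t 3.6 pos [ 0.4673 -0.1122  0.1843] yaw -73.8 shift [25.91  1.02 -6.55] wz None tilt [-0.0006 -0.0007] grip 0.0234 F [-0.2 -0.   5. ] J6 46.2
```

Request:
step_arm([
  {"x":0,"y":0,"z":-0.5,"wx":0,"wy":0,"wz":0,"gripper":1.5},
  {"x":0,"y":0,"z":-1,"wx":0,"wy":0,"wz":0,"gripper":1.5},
  {"x":0,"y":0,"z":-1.5,"wx":0,"wy":0,"wz":0,"gripper":1.5},
  {"x":0,"y":0,"z":-1.5,"wx":0,"wy":0,"wz":0,"gripper":1.5},
  {"x":0,"y":0,"z":-1.5,"wx":0,"wy":0,"wz":0,"gripper":1.5},
  {"x":0,"y":0,"z":-0.6,"wx":0,"wy":0,"wz":0,"gripper":1.5},
  {"x":0,"y":0,"z":0,"wx":0,"wy":0,"wz":0,"gripper":1.5},
  {"x":0,"y":0,"z":0,"wx":0,"wy":0,"wz":0,"gripper":1.5},
])

```text
time_s: 4.4
position: [0.4671, -0.1121, 0.2494]
tool_rot: [[0.278, -0.961, -0.0], [-0.961, -0.278, 0.0], [-0.0, 0.0, -1.0]]
ft_force: [-0.5, -0.1, -0.5]
grip_width: 0.0229
```

```bash
python3 - <<'E'
from h import *
d=snap('wrist','w3'); c=d['color'].copy()
cv2.imwrite('pics/w3b.png',c)
go(.5295,-.3639,.25)
E
```

```text
t 4.45 pos [ 0.4671 -0.1121  0.2492] yaw -73.9 shift [25.92  1.01 -0.1 ] wz None tilt [0.0008 0.0008] grip 0.0228 F [ 0.   0.1 -1.2] J6 46.2
```

View pics/w3b.png

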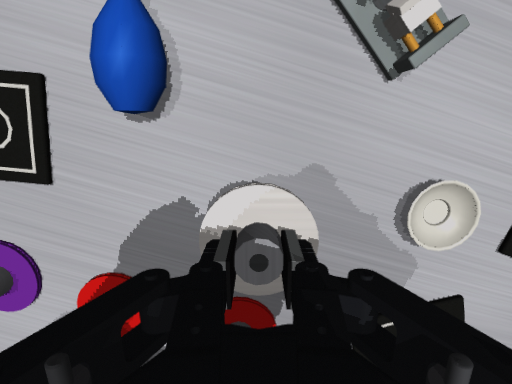

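The disk pack is held by its hub at (258,250), level and clear of the table. I'll carry it to its pad.

Request:
step_arm([
  {"x":1,"y":0.08,"z":0,"wx":0,"wy":0,"wz":0,"gripper":1.5},
  {"x":2,"y":0.08,"z":0,"wx":0,"wy":0,"wz":0,"gripper":1.5},
  {"x":2,"y":0.08,"z":0,"wx":0,"wy":0,"wz":0,"gripper":1.5},
  {"x":2,"y":0.08,"z":0,"wx":0,"wy":0,"wz":0,"gripper":1.5},
  {"x":2,"y":0.08,"z":0,"wx":0,"wy":0,"wz":0,"gripper":1.5},
  {"x":2,"y":0.08,"z":0,"wx":0,"wy":0,"wz":0,"gripper":1.5},
  {"x":2,"y":0.08,"z":0,"wx":0,"wy":0,"wz":0,"gripper":1.5},
  {"x":2,"y":0.08,"z":0,"wx":0,"wy":0,"wz":0,"gripper":1.5},
  {"x":2,"y":0.08,"z":0,"wx":0,"wy":0,"wz":0,"gripper":1.5},
  {"x":2,"y":0.08,"z":0,"wx":0,"wy":0,"wz":0,"gripper":1.5},
  {"x":2,"y":0.08,"z":0,"wx":0,"wy":0,"wz":0,"gripper":1.5},
  {"x":2,"y":0.07,"z":0,"wx":0,"wy":0,"wz":0,"gripper":1.5},
  {"x":2,"y":0.06,"z":0,"wx":0,"wy":0,"wz":0,"gripper":1.5},
  {"x":0.92,"y":0,"z":0,"wx":0,"wy":0,"wz":0,"gripper":1.5},
  {"x":0,"y":0,"z":0,"wx":0,"wy":0,"wz":0,"gripper":1.5},
  {"x":0,"y":0,"z":0,"wx":0,"wy":0,"wz":0,"gripper":1.5},
])

```text
time_s: 6.05
position: [0.5294, -0.3637, 0.2493]
tool_rot: [[0.278, -0.961, -0.001], [-0.961, -0.278, 0.001], [-0.001, 0.0, -1.0]]
ft_force: [0.3, -0.1, -0.9]
grip_width: 0.023
```

```bash
python3 - <<'E'
from h import *
d=snap('wrist','w4')
go(.5295,-.3639,.191)
# held pack check: bright platter blob -> circle fit at estimated height z=.064+.006
g=cv2.cvtColor(d['color'],cv2.COLOR_BGR2GRAY); 
print(pix(d,[(.5295,-.3639,.006)]))
cv2.imwrite('pics/w4b.png',d['color'])
E
```

```text
t 6.1 pos [ 0.5294 -0.3634  0.2495] yaw -73.8 shift [0.05 0.01 5.85] wz None tilt [0.0004 0.0009] grip 0.0232 F [-0.1 -0.7 -0.2] J6 28.8
[[259.1366931  205.82407947]]
```

View pics/w4b.png

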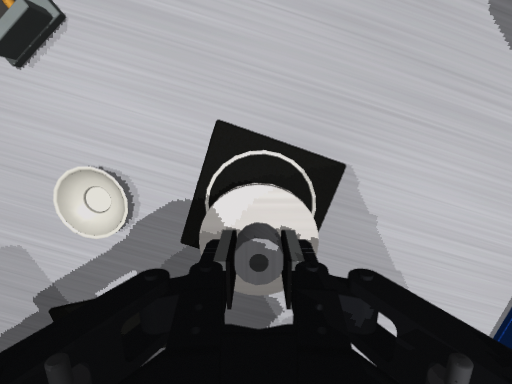

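The pack hangs centred over the pad, with the circle around (260,205). Lowering it now.

Request:
step_arm([
  {"x":0.05,"y":0,"z":1,"wx":0,"wy":0,"wz":0,"gripper":1.5},
  {"x":0,"y":0,"z":1.5,"wx":0,"wy":0,"wz":0,"gripper":1.5},
  {"x":0,"y":0,"z":1.5,"wx":0,"wy":0,"wz":0,"gripper":1.5},
  {"x":0,"y":0,"z":0.9,"wx":0,"wy":0,"wz":0,"gripper":1.5},
  {"x":0,"y":0,"z":0.4,"wx":0,"wy":0,"wz":0,"gripper":1.5},
  {"x":0,"y":0,"z":0.2,"wx":0,"wy":0,"wz":0,"gripper":1.5},
  {"x":0,"y":0,"z":0.2,"wx":0,"wy":0,"wz":0,"gripper":1.5},
  {"x":0,"y":0,"z":0.1,"wx":0,"wy":0,"wz":0,"gripper":1.5},
  {"x":0,"y":0,"z":0.1,"wx":0,"wy":0,"wz":0,"gripper":1.5},
  {"x":0,"y":0,"z":0,"wx":0,"wy":0,"wz":0,"gripper":1.5},
  {"x":0,"y":0,"z":0,"wx":0,"wy":0,"wz":0,"gripper":1.5},
])

```text
time_s: 7.2
position: [0.5298, -0.3645, 0.1909]
tool_rot: [[0.278, -0.961, 0.0], [-0.961, -0.278, -0.0], [0.0, -0.0, -1.0]]
ft_force: [0.2, -0.6, -0.6]
grip_width: 0.0232
```

Request:
step_arm([
  {"x":0,"y":0,"z":0.05,"wx":0,"wy":0,"wz":0,"gripper":1.5},
  {"x":0,"y":0,"z":0.05,"wx":0,"wy":0,"wz":0,"gripper":1.5},
  {"x":0,"y":0,"z":0.05,"wx":0,"wy":0,"wz":0,"gripper":1.5},
  {"x":0,"y":0,"z":0,"wx":0,"wy":0,"wz":0,"gripper":1.5},
])

```text
time_s: 7.6
position: [0.5297, -0.3644, 0.1903]
tool_rot: [[0.278, -0.961, 0.001], [-0.961, -0.278, -0.001], [0.001, -0.0, -1.0]]
ft_force: [-2.6, 1.2, 7.9]
grip_width: 0.0228
```

Request:
step_arm([
  {"x":0,"y":0,"z":0,"wx":0,"wy":0,"wz":0,"gripper":3},
  {"x":0,"y":0,"z":0,"wx":0,"wy":0,"wz":0,"gripper":4.5},
  {"x":0,"y":0,"z":0,"wx":0,"wy":0,"wz":0,"gripper":6},
  {"x":0,"y":0,"z":0,"wx":0,"wy":0,"wz":0,"gripper":6},
  {"x":0,"y":0,"z":0,"wx":0,"wy":0,"wz":0,"gripper":6},
  {"x":0,"y":0,"z":-0.5,"wx":0,"wy":0,"wz":0,"gripper":6},
  {"x":0,"y":0,"z":-1.5,"wx":0,"wy":0,"wz":0,"gripper":6},
  {"x":0,"y":0,"z":-2,"wx":0,"wy":0,"wz":0,"gripper":8.5},
  {"x":0,"y":0,"z":-2,"wx":0,"wy":0,"wz":0,"gripper":8.5},
  {"x":0,"y":0,"z":-2,"wx":0,"wy":0,"wz":0,"gripper":8.5},
  {"x":0,"y":0,"z":-2,"wx":0,"wy":0,"wz":0,"gripper":8.5},
  {"x":0,"y":0,"z":-2,"wx":0,"wy":0,"wz":0,"gripper":8.5},
  {"x":0,"y":0,"z":-2,"wx":0,"wy":0,"wz":0,"gripper":8.5},
  {"x":0,"y":0,"z":0,"wx":0,"wy":0,"wz":0,"gripper":8.5},
])

```text
time_s: 9.0
position: [0.5298, -0.3645, 0.3324]
tool_rot: [[0.278, -0.961, 0.004], [-0.961, -0.278, -0.004], [0.005, -0.003, -1.0]]
ft_force: [0.2, -0.0, 0.7]
grip_width: 0.0851
```

```bash
python3 - <<'E'
from h import *
d=snap('wrist','w5')
# disk check: bright pixels inside pad circle
g=cv2.cvtColor(d['color'],cv2.COLOR_BGR2GRAY)
p=pix(d,[(.5295,-.3639,.012)])[0]; print(p)
hsv=cv2.cvtColor(d['color'],cv2.COLOR_BGR2HSV)
go(.622,.163,.33)
E
```

```text
[256.24104037 184.46877997]
t 9.05 pos [ 0.5297 -0.3644  0.3304] yaw -73.9 shift [-4.809e+01 -2.353e+01 -4.000e-02] wz None tilt [-0.0013 -0.0023] grip 0.085 F [0.1 0.1 0.4] J6 28.8
```

Request:
step_arm([
  {"x":-2.67,"y":-1.31,"z":0,"wx":0,"wy":0,"wz":0,"gripper":8.5},
  {"x":-2.67,"y":-1.31,"z":0,"wx":0,"wy":0,"wz":0,"gripper":8.5},
  {"x":-2.67,"y":-1.31,"z":0,"wx":0,"wy":0,"wz":0,"gripper":8.5},
  {"x":-2.67,"y":-1.31,"z":0,"wx":0,"wy":0,"wz":0,"gripper":8.5},
  {"x":-2.67,"y":-1.31,"z":0,"wx":0,"wy":0,"wz":0,"gripper":8.5},
  {"x":-2.67,"y":-1.31,"z":0,"wx":0,"wy":0,"wz":0,"gripper":8.5},
  {"x":-2.67,"y":-1.31,"z":0,"wx":0,"wy":0,"wz":0,"gripper":8.5},
  {"x":-2.67,"y":-1.31,"z":0,"wx":0,"wy":0,"wz":0,"gripper":8.5},
  {"x":-2.67,"y":-1.31,"z":0,"wx":0,"wy":0,"wz":0,"gripper":8.5},
  {"x":-2.67,"y":-1.31,"z":0,"wx":0,"wy":0,"wz":0,"gripper":8.5},
  {"x":-2.67,"y":-1.31,"z":0,"wx":0,"wy":0,"wz":0,"gripper":8.5},
  {"x":-2.67,"y":-1.31,"z":0,"wx":0,"wy":0,"wz":0,"gripper":8.5},
  {"x":-2.67,"y":-1.31,"z":0,"wx":0,"wy":0,"wz":0,"gripper":8.5},
  {"x":-2.67,"y":-1.31,"z":0,"wx":0,"wy":0,"wz":0,"gripper":8.5},
  {"x":-2.67,"y":-1.31,"z":0,"wx":0,"wy":0,"wz":0,"gripper":8.5},
  {"x":-2.67,"y":-1.31,"z":0,"wx":0,"wy":0,"wz":0,"gripper":8.5},
  {"x":-2.67,"y":-1.31,"z":0,"wx":0,"wy":0,"wz":0,"gripper":8.5},
  {"x":-2.67,"y":-1.31,"z":0,"wx":0,"wy":0,"wz":0,"gripper":8.5},
  {"x":0,"y":0,"z":0,"wx":0,"wy":0,"wz":0,"gripper":8.5},
  {"x":0,"y":0,"z":0,"wx":0,"wy":0,"wz":0,"gripper":8.5},
])

```text
time_s: 11.05
position: [0.6224, 0.163, 0.3279]
tool_rot: [[0.279, -0.96, -0.002], [-0.96, -0.279, -0.0], [-0.0, 0.002, -1.0]]
ft_force: [-1.2, -0.1, -0.8]
grip_width: 0.0853
```

```bash
python3 - <<'E'
from h import *
d=snap('wrist','w6')
p=pix(d,[(.622,.163,.005)])[0]; print(p)
x0,y0=int(p[0])-50,max(0,int(p[1])-50)
m=cv2.resize(d['color'][y0:y0+100,x0:x0+100],None,fx=4,fy=4,interpolation=cv2.INTER_CUBIC)
a=load('w5'); q=pix(a,[(.5295,-.3639,.012)])[0]; x1,y1=int(q[0])-75,int(q[1])-75
k=cv2.resize(a['color'][y1:y1+150,x1:x1+150],(400,400))
print(x0,y0,x1,y1); cv2.imwrite('pics/w6b.png',np.hstack([m,k]))
go(.622,.163,.182)
E
```

```text
[258.40091691 182.62717479]
208 132 181 109
t 11.1 pos [0.6225 0.1623 0.3283] yaw -73.9 shift [-0.08  0.   14.63] wz None tilt [0.0017 0.0001] grip 0.085 F [-0.6 -0.4  0.7] J6 78.0
```

View pics/w6b.png

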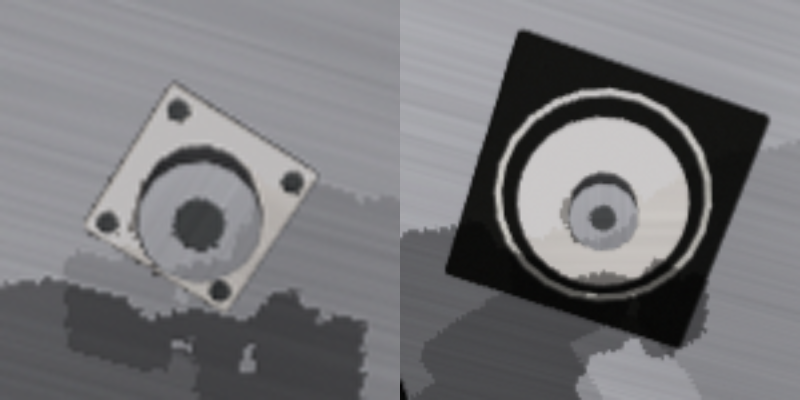

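The disk pack sits inside its outline (right half). The motor flange corners in the crop are (173,82), (317,178), (222,310) and (85,225).

```bash
python3 - <<'E'
from h import *
d=load('w6')
C=[(208+(x-1.5)/4,132+(y-1.5)/4) for x,y in [(173,82),(317,178),(222,310),(85,225)]]
W=world(d,C,.005); print(W.round(4),W.mean(0).round(4))
print(cv2.minAreaRect(W[:,:2].astype(np.float32)), [np.degrees(np.arctan2(*(W[(i+1)%4]-W[i])[1::-1])).round(1) for i in range(4)])
print('barrel',world(d,[(208+200/4,132+222/4)],.028))
go(*W.mean(0)[:2],.182)
# motor pad from w2, contour; also magnet pad, disk pad partly
d=load('w2'); g=cv2.cvtColor(d['color'],cv2.COLOR_BGR2GRAY)
m=np.zeros_like(g); m[60:175,15:125]=(g[60:175,15:125]<50)*255
c=max(cv2.findContours(m,cv2.RETR_EXTERNAL,cv2.CHAIN_APPROX_NONE)[0],key=cv2.contourArea)
print('pad',cv2.minAreaRect(world(d,c.reshape(-1,2),.006)[:,:2].astype(np.float32)))
E
```

```text
[[0.6495 0.1787 0.005 ]
 [0.6365 0.1373 0.005 ]
 [0.5963 0.1504 0.005 ]
 [0.6083 0.1904 0.005 ]] [0.6227 0.1642 0.005 ]
((0.622604250907898, 0.16446447372436523), (0.04345303401350975, 0.04278802499175072), 72.49272918701172) [np.float64(-107.5), np.float64(161.9), np.float64(73.2), np.float64(-15.7)]
barrel [[0.62238159 0.1635036  0.028     ]]
t 11.1 pos [0.6225 0.1623 0.3283] yaw -73.9 shift [-0.18 -0.09 14.63] wz None tilt [0.0017 0.0001] grip 0.085 F [-0.6 -0.4  0.7] J6 78.0
pad ((0.47102925181388855, 0.0893576443195343), (0.07922589033842087, 0.08096522837877274), 10.607715606689453)
```

Request:
step_arm([
  {"x":-0.18,"y":-0.09,"z":2.0,"wx":0,"wy":0,"wz":0,"gripper":8.5},
  {"x":0,"y":0,"z":2.5,"wx":0,"wy":0,"wz":0,"gripper":8.5},
  {"x":0,"y":0,"z":2.5,"wx":0,"wy":0,"wz":0,"gripper":8.5},
  {"x":0,"y":0,"z":2.5,"wx":0,"wy":0,"wz":0,"gripper":8.5},
  {"x":0,"y":0,"z":2.0,"wx":0,"wy":0,"wz":0,"gripper":8.5},
  {"x":0,"y":0,"z":1.5,"wx":0,"wy":0,"wz":0,"gripper":8.5},
  {"x":0,"y":0,"z":1.0,"wx":0,"wy":0,"wz":0,"gripper":8.5},
  {"x":0,"y":0,"z":0.3,"wx":0,"wy":0,"wz":0,"gripper":8.5},
  {"x":0,"y":0,"z":0,"wx":0,"wy":0,"wz":0,"gripper":8.5},
  {"x":0,"y":0,"z":0,"wx":0,"wy":0,"wz":0,"gripper":4},
  {"x":0,"y":0,"z":0,"wx":0,"wy":0,"wz":0,"gripper":3.5},
  {"x":0,"y":0,"z":0,"wx":0,"wy":0,"wz":0,"gripper":2.5},
  {"x":0,"y":0,"z":0,"wx":0,"wy":0,"wz":0,"gripper":2},
  {"x":0,"y":0,"z":0,"wx":0,"wy":0,"wz":0,"gripper":2},
  {"x":0,"y":0,"z":0,"wx":0,"wy":0,"wz":0,"gripper":2},
  {"x":0,"y":0,"z":0,"wx":0,"wy":0,"wz":0,"gripper":2},
])

```text
time_s: 12.7
position: [0.6231, 0.1648, 0.1869]
tool_rot: [[0.278, -0.961, 0.001], [-0.961, -0.278, 0.0], [0.0, -0.001, -1.0]]
ft_force: [-0.8, 0.4, 6.6]
grip_width: 0.0283
```

```bash
python3 -c "
from h import *
go(.4707,.09,.25)"
```

```text
t 12.7 pos [0.6231 0.1648 0.1869] yaw -73.9 shift [ 2.95 16.71 -6.33] wz None tilt [-0.0011 -0.0003] grip 0.0283 F [-0.8  0.4  6.6] J6 78.2
```

Request:
step_arm([
  {"x":0,"y":0,"z":-0.5,"wx":0,"wy":0,"wz":0,"gripper":2},
  {"x":0,"y":0,"z":-1,"wx":0,"wy":0,"wz":0,"gripper":2},
  {"x":0,"y":0,"z":-1.8,"wx":0,"wy":0,"wz":0,"gripper":2},
  {"x":0,"y":0,"z":-1.8,"wx":0,"wy":0,"wz":0,"gripper":2},
  {"x":0,"y":0,"z":-1.2,"wx":0,"wy":0,"wz":0,"gripper":2},
  {"x":0.2,"y":1,"z":0,"wx":0,"wy":0,"wz":0,"gripper":2},
  {"x":0.35,"y":2,"z":0,"wx":0,"wy":0,"wz":0,"gripper":2},
  {"x":0.35,"y":2,"z":0,"wx":0,"wy":0,"wz":0,"gripper":2},
  {"x":0.35,"y":2,"z":0,"wx":0,"wy":0,"wz":0,"gripper":2},
  {"x":0.35,"y":2,"z":0,"wx":0,"wy":0,"wz":0,"gripper":2},
  {"x":0.35,"y":2,"z":0,"wx":0,"wy":0,"wz":0,"gripper":2},
  {"x":0.35,"y":2,"z":0,"wx":0,"wy":0,"wz":0,"gripper":2},
  {"x":0.35,"y":2,"z":0,"wx":0,"wy":0,"wz":0,"gripper":2},
  {"x":0.3,"y":1.7,"z":0,"wx":0,"wy":0,"wz":0,"gripper":2},
  {"x":0,"y":0,"z":0,"wx":0,"wy":0,"wz":-0.12,"gripper":2},
  {"x":0,"y":0,"z":0,"wx":0,"wy":0,"wz":-0.12,"gripper":2},
  {"x":0,"y":0,"z":0,"wx":0,"wy":0,"wz":-0.12,"gripper":2},
  {"x":0,"y":0,"z":0,"wx":0,"wy":0,"wz":-0.125,"gripper":2},
  {"x":0,"y":0,"z":0,"wx":0,"wy":0,"wz":0,"gripper":2},
  {"x":0,"y":0,"z":0,"wx":0,"wy":0,"wz":0,"gripper":2},
])

```text
time_s: 14.7
position: [0.4707, 0.09, 0.2494]
tool_rot: [[0.691, -0.722, 0.0], [-0.722, -0.691, 0.0], [0.0, -0.0, -1.0]]
ft_force: [0.3, 0.4, -1.2]
grip_width: 0.028
```

```bash
python3 - <<'E'
from h import *
go(.4707,.09,.1935)
d=snap('wrist','w7'); cv2.imwrite('pics/w7b.png',cv2.resize(d['color'][100:320,120:400],None,fx=2.5,fy=2.5,interpolation=cv2.INTER_CUBIC))
E
```

```text
t 14.7 pos [0.4707 0.09   0.2494] yaw -46.3 shift [-0.    0.    5.59] wz None tilt [-0.0001 -0.    ] grip 0.028 F [ 0.3  0.4 -1.2] J6 42.9
```

View pics/w7b.png

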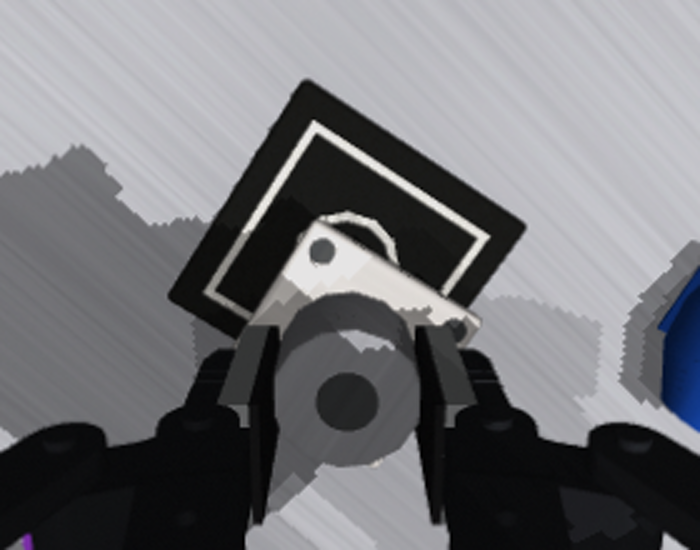

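The flange lines up with the white square to within about 1°. Its edge runs (318,222) to (480,322), and the outline edge (315,125) to (487,237). Lowering.

Request:
step_arm([
  {"x":0,"y":0,"z":1,"wx":0,"wy":0,"wz":0,"gripper":2},
  {"x":0,"y":0,"z":1.5,"wx":0,"wy":0,"wz":0,"gripper":2},
  {"x":0,"y":0,"z":1.5,"wx":0,"wy":0,"wz":0,"gripper":2},
  {"x":0,"y":0,"z":0.8,"wx":0,"wy":0,"wz":0,"gripper":2},
  {"x":0,"y":0,"z":0.4,"wx":0,"wy":0,"wz":0,"gripper":2},
  {"x":0,"y":0,"z":0.2,"wx":0,"wy":0,"wz":0,"gripper":2},
  {"x":0,"y":0,"z":0.1,"wx":0,"wy":0,"wz":0,"gripper":2},
  {"x":0,"y":0,"z":0.08,"wx":0,"wy":0,"wz":0,"gripper":2},
  {"x":0,"y":0,"z":0.06,"wx":0,"wy":0,"wz":0,"gripper":2},
  {"x":0,"y":0,"z":0.06,"wx":0,"wy":0,"wz":0,"gripper":2},
  {"x":0,"y":0,"z":0,"wx":0,"wy":0,"wz":0,"gripper":2},
  {"x":0,"y":0,"z":0,"wx":0,"wy":0,"wz":0,"gripper":2},
])

```text
time_s: 15.95
position: [0.4708, 0.09, 0.1928]
tool_rot: [[0.694, -0.72, 0.001], [-0.72, -0.694, -0.0], [0.001, -0.001, -1.0]]
ft_force: [-1.8, 0.4, 5.7]
grip_width: 0.0279
```

Request:
step_arm([
  {"x":0,"y":0,"z":0,"wx":0,"wy":0,"wz":0,"gripper":3.5},
  {"x":0,"y":0,"z":0,"wx":0,"wy":0,"wz":0,"gripper":5},
  {"x":0,"y":0,"z":0,"wx":0,"wy":0,"wz":0,"gripper":6},
  {"x":0,"y":0,"z":0,"wx":0,"wy":0,"wz":0,"gripper":6},
  {"x":0,"y":0,"z":0,"wx":0,"wy":0,"wz":0,"gripper":6},
  {"x":0,"y":0,"z":-0.5,"wx":0,"wy":0,"wz":0,"gripper":6},
  {"x":0,"y":0,"z":-1.5,"wx":0,"wy":0,"wz":0,"gripper":6},
  {"x":0,"y":0,"z":-2,"wx":0,"wy":0,"wz":0,"gripper":6},
  {"x":0,"y":0,"z":-2,"wx":0,"wy":0,"wz":0,"gripper":6},
  {"x":0,"y":0,"z":-2,"wx":0,"wy":0,"wz":0,"gripper":6},
  {"x":0,"y":0,"z":-2,"wx":0,"wy":0,"wz":0,"gripper":6},
  {"x":0,"y":0,"z":-2,"wx":0,"wy":0,"wz":0,"gripper":6},
  {"x":0,"y":0,"z":-2,"wx":0,"wy":0,"wz":0,"gripper":6},
  {"x":0,"y":0,"z":0,"wx":0,"wy":0,"wz":-0.13,"gripper":6},
  {"x":0,"y":0,"z":0,"wx":0,"wy":0,"wz":-0.13,"gripper":6},
  {"x":0,"y":0,"z":0,"wx":0,"wy":0,"wz":-0.13,"gripper":6},
  {"x":0,"y":0,"z":0,"wx":0,"wy":0,"wz":-0.13,"gripper":6},
  {"x":0,"y":0,"z":0,"wx":0,"wy":0,"wz":-0.13,"gripper":6},
  {"x":0,"y":0,"z":0,"wx":0,"wy":0,"wz":0,"gripper":6},
  {"x":0,"y":0,"z":0,"wx":0,"wy":0,"wz":0,"gripper":6},
])

```text
time_s: 17.95
position: [0.4707, 0.09, 0.3324]
tool_rot: [[0.988, -0.157, 0.0], [-0.157, -0.988, 0.0], [0.0, -0.0, -1.0]]
ft_force: [0.4, 0.1, -0.3]
grip_width: 0.06
```

```bash
python3 - <<'E'
from h import *
d=snap('wrist','w8')
go(.388,.2718,.33,-8.3)
E
```

```text
t 18.0 pos [0.4707 0.09   0.3324] yaw -9.0 shift [-11.01 -16.67   0.24] wz -0.012 tilt [ 0.     -0.0001] grip 0.0597 F [-0.8  0.1 -0.5] J6 5.6
```

Request:
step_arm([
  {"x":-1.5,"y":-2.3,"z":0,"wx":0,"wy":0,"wz":-0.012,"gripper":6},
  {"x":-1.5,"y":-2.3,"z":0,"wx":0,"wy":0,"wz":0,"gripper":6},
  {"x":-1.5,"y":-2.3,"z":0,"wx":0,"wy":0,"wz":0,"gripper":6},
  {"x":-1.5,"y":-2.3,"z":0,"wx":0,"wy":0,"wz":0,"gripper":6},
  {"x":-1.5,"y":-2.3,"z":0,"wx":0,"wy":0,"wz":0,"gripper":6},
  {"x":-1.5,"y":-2.3,"z":0,"wx":0,"wy":0,"wz":0,"gripper":6},
  {"x":-1.5,"y":-2.3,"z":0.2,"wx":0,"wy":0,"wz":0,"gripper":6},
  {"x":-0.5,"y":-0.6,"z":0,"wx":0,"wy":0,"wz":0,"gripper":6},
  {"x":0,"y":0,"z":0,"wx":0,"wy":0,"wz":0,"gripper":6},
  {"x":0,"y":0,"z":0,"wx":0,"wy":0,"wz":0,"gripper":6},
])

```text
time_s: 19.0
position: [0.3861, 0.2705, 0.3303]
tool_rot: [[0.99, -0.142, 0.0], [-0.142, -0.99, -0.0], [0.0, 0.0, -1.0]]
ft_force: [-0.4, 0.1, -0.1]
grip_width: 0.06
```

```bash
python3 - <<'E'
from h import *
d=snap('wrist','w9')
p=pix(d,[(.388,.2718,.016)])[0]; x0,y0=int(p[0])-50,int(p[1])-50
m=cv2.resize(d['color'][y0:y0+100,x0:x0+100],None,fx=4,fy=4,interpolation=cv2.INTER_CUBIC)
a=load('w8'); q=pix(a,[(.4707,.09,.01)])[0]; x1,y1=int(q[0])-70,int(q[1])-70
k=cv2.resize(a['color'][y1:y1+140,x1:x1+140],(400,400))
print(x0,y0,x1,y1); cv2.imwrite('pics/w9b.png',np.hstack([m,k]))
go(.388,.2718,.178)
E
```

```text
210 133 188 113
t 19.05 pos [0.3863 0.2703 0.3303] yaw -8.2 shift [ 0.15 -0.18 15.23] wz None tilt [ 0.0001 -0.0002] grip 0.0598 F [-0.6  1.3  0. ] J6 28.8
```

View pics/w9b.png

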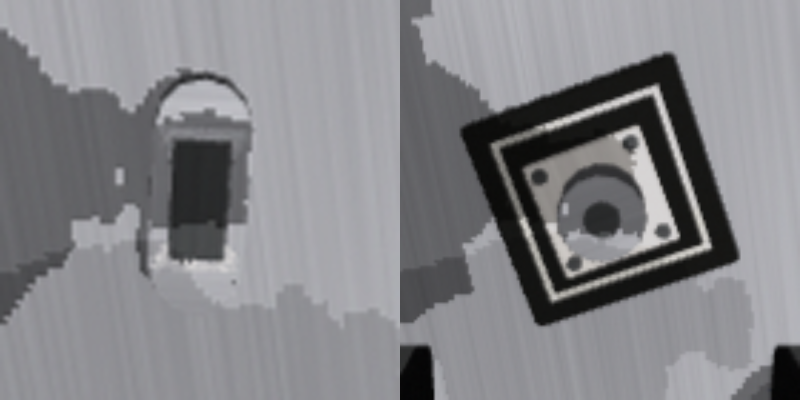

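The motor sits in line inside its square (right half). The magnet patch corners are (174,140), (232,140), (226,262) and (168,258).

```bash
python3 - <<'E'
from h import *
d=load('w9')
W=world(d,[(210+(x-1.5)/4,133+(y-1.5)/4) for x,y in [(174,140),(232,140),(226,262),(168,258)]],.016)
print(W.mean(0),[np.degrees(np.arctan2(*(W[(i+1)%4]-W[i])[1::-1])).round(1) for i in range(4)],np.linalg.norm(W[1]-W[2]))
c=W.mean(0); go(c[0],c[1],.178,-9.5)
# magnet pad from w4/w5 not visible; refine with top only
E
```

```text
[0.38741422 0.27259264 0.016     ] [np.float64(-8.2), np.float64(-100.5), np.float64(167.7), np.float64(78.7)] 0.03078105077984899
t 19.05 pos [0.3863 0.2703 0.3303] yaw -8.2 shift [ 0.08 -0.25 15.23] wz 0.022 tilt [ 0.0001 -0.0002] grip 0.0598 F [-0.6  1.3  0. ] J6 28.8
```

Request:
step_arm([
  {"x":0.08,"y":-0.25,"z":2.0,"wx":0,"wy":0,"wz":0.02,"gripper":6},
  {"x":0,"y":0,"z":2.5,"wx":0,"wy":0,"wz":0,"gripper":6},
  {"x":0,"y":0,"z":2.5,"wx":0,"wy":0,"wz":0,"gripper":6},
  {"x":0,"y":0,"z":2.5,"wx":0,"wy":0,"wz":0,"gripper":6},
  {"x":0,"y":0,"z":2.0,"wx":0,"wy":0,"wz":0,"gripper":6},
  {"x":0,"y":0,"z":1.5,"wx":0,"wy":0,"wz":0,"gripper":6},
  {"x":0,"y":0,"z":1.2,"wx":0,"wy":0,"wz":0,"gripper":6},
  {"x":0,"y":0,"z":0.7,"wx":0,"wy":0,"wz":0,"gripper":6},
  {"x":0,"y":0,"z":0,"wx":0,"wy":0,"wz":0,"gripper":6},
  {"x":0,"y":0,"z":0,"wx":0,"wy":0,"wz":0,"gripper":3.5},
  {"x":0,"y":0,"z":0,"wx":0,"wy":0,"wz":0,"gripper":2.5},
  {"x":0,"y":0,"z":0,"wx":0,"wy":0,"wz":0,"gripper":1.5},
  {"x":0,"y":0,"z":0,"wx":0,"wy":0,"wz":0,"gripper":1.5},
  {"x":0,"y":0,"z":0,"wx":0,"wy":0,"wz":0,"gripper":1.5},
  {"x":0,"y":0,"z":0,"wx":0,"wy":0,"wz":0,"gripper":1.5},
  {"x":0,"y":0,"z":0,"wx":0,"wy":0,"wz":0,"gripper":1.5},
])

```text
time_s: 20.65
position: [0.3871, 0.2734, 0.1821]
tool_rot: [[0.987, -0.161, 0.001], [-0.161, -0.987, 0.0], [0.001, -0.001, -1.0]]
ft_force: [-0.4, -1.7, 4.4]
grip_width: 0.0225
```

```bash
python3 -c "
from h import *
go(.3871,-.2727,.30,29.9)"
```

```text
t 20.65 pos [0.3871 0.2734 0.1821] yaw -9.3 shift [  8.82  53.88 -11.81] wz -0.684 tilt [-0.0006 -0.0014] grip 0.0225 F [-0.4 -1.7  4.4] J6 30.2
```

Request:
step_arm([
  {"x":0,"y":0,"z":-0.5,"wx":0,"wy":0,"wz":0,"gripper":1.5},
  {"x":0,"y":0,"z":-1.3,"wx":0,"wy":0,"wz":0,"gripper":1.5},
  {"x":0,"y":0,"z":-2.5,"wx":0,"wy":0,"wz":0,"gripper":1.5},
  {"x":0,"y":0,"z":-3,"wx":0,"wy":0,"wz":0,"gripper":1.5},
  {"x":0,"y":0,"z":-2.5,"wx":0,"wy":0,"wz":0,"gripper":1.5},
  {"x":0,"y":0,"z":-2,"wx":0,"wy":0,"wz":0,"gripper":1.5},
  {"x":0.18,"y":1.1,"z":0,"wx":0,"wy":0,"wz":0,"gripper":1.5},
  {"x":0.36,"y":2.2,"z":0,"wx":0,"wy":0,"wz":0,"gripper":1.5},
  {"x":0.36,"y":2.2,"z":0,"wx":0,"wy":0,"wz":0,"gripper":1.5},
  {"x":0.36,"y":2.2,"z":0,"wx":0,"wy":0,"wz":0,"gripper":1.5},
  {"x":0.36,"y":2.2,"z":0,"wx":0,"wy":0,"wz":0,"gripper":1.5},
  {"x":0.36,"y":2.2,"z":0,"wx":0,"wy":0,"wz":0,"gripper":1.5},
  {"x":0.36,"y":2.2,"z":0,"wx":0,"wy":0,"wz":0,"gripper":1.5},
  {"x":0.36,"y":2.2,"z":0,"wx":0,"wy":0,"wz":0,"gripper":1.5},
  {"x":0.36,"y":2.2,"z":0,"wx":0,"wy":0,"wz":0,"gripper":1.5},
  {"x":0.36,"y":2.2,"z":0,"wx":0,"wy":0,"wz":0,"gripper":1.5},
  {"x":0.36,"y":2.2,"z":0,"wx":0,"wy":0,"wz":0,"gripper":1.5},
  {"x":0.36,"y":2.2,"z":0,"wx":0,"wy":0,"wz":0,"gripper":1.5},
  {"x":0.36,"y":2.2,"z":0,"wx":0,"wy":0,"wz":0,"gripper":1.5},
  {"x":0.36,"y":2.2,"z":0,"wx":0,"wy":0,"wz":0,"gripper":1.5},
])

```text
time_s: 22.65
position: [0.3862, -0.0287, 0.2985]
tool_rot: [[0.987, -0.162, -0.002], [-0.162, -0.987, 0.001], [-0.002, -0.0, -1.0]]
ft_force: [0.1, -0.3, -0.9]
grip_width: 0.0225
```

Request:
step_arm([
  {"x":0.38,"y":2.2,"z":0,"wx":0,"wy":0,"wz":0,"gripper":1.5},
  {"x":0.38,"y":2.2,"z":0,"wx":0,"wy":0,"wz":0,"gripper":1.5},
  {"x":0.38,"y":2.2,"z":0,"wx":0,"wy":0,"wz":0,"gripper":1.5},
  {"x":0.38,"y":2.2,"z":0,"wx":0,"wy":0,"wz":0,"gripper":1.5},
  {"x":0.38,"y":2.2,"z":0,"wx":0,"wy":0,"wz":0,"gripper":1.5},
  {"x":0.38,"y":2.2,"z":0,"wx":0,"wy":0,"wz":0,"gripper":1.5},
  {"x":0.38,"y":2.2,"z":0,"wx":0,"wy":0,"wz":0,"gripper":1.5},
  {"x":0.38,"y":2.2,"z":0,"wx":0,"wy":0,"wz":0,"gripper":1.5},
  {"x":0.38,"y":2.2,"z":0,"wx":0,"wy":0,"wz":0,"gripper":1.5},
  {"x":0.38,"y":2.2,"z":0,"wx":0,"wy":0,"wz":0,"gripper":1.5},
  {"x":0.2,"y":1.8,"z":0,"wx":0,"wy":0,"wz":0,"gripper":1.5},
  {"x":0,"y":0.4,"z":0,"wx":0,"wy":0,"wz":0,"gripper":1.5},
  {"x":0,"y":0,"z":0,"wx":0,"wy":0,"wz":-0.11,"gripper":1.5},
  {"x":0,"y":0,"z":0,"wx":0,"wy":0,"wz":-0.12,"gripper":1.5},
  {"x":0,"y":0,"z":0,"wx":0,"wy":0,"wz":-0.12,"gripper":1.5},
  {"x":0,"y":0,"z":0,"wx":0,"wy":0,"wz":-0.12,"gripper":1.5},
  {"x":0,"y":0,"z":0,"wx":0,"wy":0,"wz":-0.12,"gripper":1.5},
  {"x":0,"y":0,"z":0,"wx":0,"wy":0,"wz":-0.094,"gripper":1.5},
  {"x":0,"y":0,"z":0,"wx":0,"wy":0,"wz":0,"gripper":1.5},
  {"x":0,"y":0,"z":0,"wx":0,"wy":0,"wz":0,"gripper":1.5},
])

```text
time_s: 24.65
position: [0.3873, -0.2724, 0.2991]
tool_rot: [[0.868, 0.497, -0.0], [0.497, -0.868, 0.001], [-0.0, -0.001, -1.0]]
ft_force: [0.3, -0.3, -1.5]
grip_width: 0.0225
```

```bash
python3 - <<'E'
from h import *
d=snap('wrist','w10'); cv2.imwrite('pics/w10b.png',cv2.resize(d['color'][80:320,120:400],None,fx=2.5,fy=2.5,interpolation=cv2.INTER_CUBIC))
go(.3871,-.2727,.19,29.9)
# pad contour from wrist
g=cv2.cvtColor(d['color'],cv2.COLOR_BGR2GRAY); p=pix(d,[(.3871,-.2727,.006)])[0];print(p)
c=pix(d,[[.3871+a*np.cos(np.radians(-60.1))-b*np.sin(np.radians(-60.1)),-.2727+a*np.sin(np.radians(-60.1))+b*np.cos(np.radians(-60.1)),.006] for a,b in((.05,.03),(-.05,.03),(-.05,-.03),(.05,-.03))])
print(((c-[120,80])*2.5).round(0))
E
```

```text
t 24.7 pos [ 0.3873 -0.2725  0.2991] yaw 29.8 shift [-3.000e-02  1.000e-02  1.091e+01] wz -0.002 tilt [-0.0005  0.    ] grip 0.0226 F [ 0.   0.1 -0.6] J6 -79.3
[258.38254281 191.02184959]
[[424. 403.]
 [431. 139.]
 [260. 139.]
 [268. 404.]]
```

View pics/w10b.png

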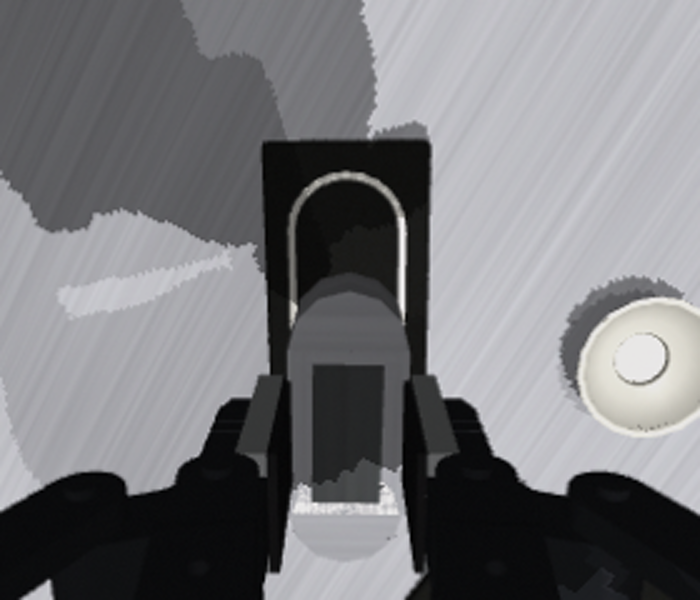

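The magnet hangs in line with its pad, centred at column 347, and the pad's corners match the prediction. Lowering.

Request:
step_arm([
  {"x":-0.03,"y":0,"z":1,"wx":0,"wy":0,"wz":0,"gripper":1.5},
  {"x":0,"y":0,"z":2,"wx":0,"wy":0,"wz":0,"gripper":1.5},
  {"x":0,"y":0,"z":2,"wx":0,"wy":0,"wz":0,"gripper":1.5},
  {"x":0,"y":0,"z":2,"wx":0,"wy":0,"wz":0,"gripper":1.5},
  {"x":0,"y":0,"z":2,"wx":0,"wy":0,"wz":0,"gripper":1.5},
  {"x":0,"y":0,"z":1,"wx":0,"wy":0,"wz":0,"gripper":1.5},
  {"x":0,"y":0,"z":0.5,"wx":0,"wy":0,"wz":0,"gripper":1.5},
  {"x":0,"y":0,"z":0.3,"wx":0,"wy":0,"wz":0,"gripper":1.5},
  {"x":0,"y":0,"z":0.1,"wx":0,"wy":0,"wz":0,"gripper":1.5},
  {"x":0,"y":0,"z":0.1,"wx":0,"wy":0,"wz":0,"gripper":1.5},
  {"x":0,"y":0,"z":0.06,"wx":0,"wy":0,"wz":0,"gripper":1.5},
  {"x":0,"y":0,"z":0.06,"wx":0,"wy":0,"wz":0,"gripper":1.5},
  {"x":0,"y":0,"z":0,"wx":0,"wy":0,"wz":0,"gripper":1.5},
  {"x":0,"y":0,"z":0,"wx":0,"wy":0,"wz":0,"gripper":1.5},
])

```text
time_s: 26.1
position: [0.3872, -0.273, 0.1881]
tool_rot: [[0.867, 0.499, 0.0], [0.499, -0.867, -0.0], [0.0, 0.0, -1.0]]
ft_force: [-0.3, 0.5, -1.6]
grip_width: 0.0219
```

Request:
step_arm([
  {"x":0,"y":0,"z":0.05,"wx":0,"wy":0,"wz":0,"gripper":1.5},
  {"x":0,"y":0,"z":0.05,"wx":0,"wy":0,"wz":0,"gripper":1.5},
  {"x":0,"y":0,"z":0,"wx":0,"wy":0,"wz":0,"gripper":1.5},
])

```text
time_s: 26.4
position: [0.3871, -0.273, 0.188]
tool_rot: [[0.867, 0.499, 0.001], [0.499, -0.867, -0.001], [0.0, 0.001, -1.0]]
ft_force: [-3.1, 2.5, 13.6]
grip_width: 0.0221
```

Request:
step_arm([
  {"x":0,"y":0,"z":0,"wx":0,"wy":0,"wz":0,"gripper":3},
  {"x":0,"y":0,"z":0,"wx":0,"wy":0,"wz":0,"gripper":4},
  {"x":0,"y":0,"z":0,"wx":0,"wy":0,"wz":0,"gripper":5},
  {"x":0,"y":0,"z":0,"wx":0,"wy":0,"wz":0,"gripper":5},
  {"x":0,"y":0,"z":-0.5,"wx":0,"wy":0,"wz":0,"gripper":5},
  {"x":0,"y":0,"z":-1.5,"wx":0,"wy":0,"wz":0,"gripper":5},
  {"x":0,"y":0,"z":-2.5,"wx":0,"wy":0,"wz":0,"gripper":5},
  {"x":0,"y":0,"z":-3,"wx":0,"wy":0,"wz":0,"gripper":5},
  {"x":0,"y":0,"z":-3,"wx":0,"wy":0,"wz":0,"gripper":5},
  {"x":0,"y":0,"z":-3,"wx":0,"wy":0,"wz":0,"gripper":5},
  {"x":0,"y":0,"z":-3,"wx":0,"wy":0,"wz":0.12,"gripper":5},
  {"x":0,"y":0,"z":0,"wx":0,"wy":0,"wz":0.14,"gripper":5},
  {"x":0,"y":0,"z":0,"wx":0,"wy":0,"wz":0.14,"gripper":5},
  {"x":0,"y":0,"z":0,"wx":0,"wy":0,"wz":0.14,"gripper":5},
  {"x":0,"y":0,"z":0,"wx":0,"wy":0,"wz":0.14,"gripper":5},
  {"x":0,"y":0,"z":0,"wx":0,"wy":0,"wz":0.14,"gripper":5},
  {"x":0,"y":0,"z":0,"wx":0,"wy":0,"wz":0.14,"gripper":5},
  {"x":0,"y":0,"z":0,"wx":0,"wy":0,"wz":0.14,"gripper":5},
  {"x":0,"y":0,"z":0,"wx":0,"wy":0,"wz":0.08,"gripper":5},
  {"x":0,"y":0,"z":0,"wx":0,"wy":0,"wz":0,"gripper":5},
])

```text
time_s: 28.4
position: [0.3871, -0.2729, 0.3523]
tool_rot: [[0.791, -0.612, 0.0], [-0.612, -0.791, -0.0], [0.0, 0.0, -1.0]]
ft_force: [0.4, -0.5, -0.1]
grip_width: 0.0497
```

```bash
python3 - <<'E'
from h import *
go(.48,.375,.36,-38)
go(.6205,-.1505,.36,-38)
snap('wrist','w11')
E
```

```text
t 28.4 pos [ 0.3871 -0.2729  0.3523] yaw -37.7 shift [-32.3  -56.93  -0.78] wz 0.005 tilt [ 0. -0.] grip 0.0497 F [ 0.4 -0.5 -0.1] J6 -11.8
t 28.4 pos [ 0.3871 -0.2729  0.3523] yaw -37.7 shift [ 10.97 -23.96  -0.77] wz 0.005 tilt [ 0. -0.] grip 0.0497 F [ 0.4 -0.5 -0.1] J6 -11.8
```

Request:
step_arm([
  {"x":1.1,"y":-2.4,"z":0,"wx":0,"wy":0,"wz":0.005,"gripper":5},
  {"x":1.1,"y":-2.4,"z":0,"wx":0,"wy":0,"wz":0,"gripper":5},
  {"x":1.1,"y":-2.4,"z":0,"wx":0,"wy":0,"wz":0,"gripper":5},
  {"x":1.1,"y":-2.4,"z":0,"wx":0,"wy":0,"wz":0,"gripper":5},
  {"x":1.1,"y":-2.4,"z":0,"wx":0,"wy":0,"wz":0,"gripper":5},
  {"x":1.1,"y":-2.4,"z":0,"wx":0,"wy":0,"wz":0,"gripper":5},
  {"x":1.1,"y":-2.4,"z":0,"wx":0,"wy":0,"wz":0,"gripper":5},
  {"x":1.1,"y":-2.4,"z":0,"wx":0,"wy":0,"wz":0,"gripper":5},
  {"x":1.1,"y":-2.4,"z":0,"wx":0,"wy":0,"wz":0,"gripper":5},
  {"x":1.1,"y":-2.4,"z":0,"wx":0,"wy":0,"wz":0,"gripper":5},
  {"x":0,"y":0,"z":0,"wx":0,"wy":0,"wz":0,"gripper":5},
  {"x":0,"y":0,"z":0,"wx":0,"wy":0,"wz":0,"gripper":5},
])

```text
time_s: 29.65
position: [0.6214, -0.1513, 0.3517]
tool_rot: [[0.789, -0.614, -0.001], [-0.614, -0.789, 0.0], [-0.001, 0.0, -1.0]]
ft_force: [-1.6, -0.4, 0.1]
grip_width: 0.0504
```

```bash
python3 - <<'E'
from h import *
d=snap('wrist','w12')
p=pix(d,[(.6205,-.1505,.02)])[0]; x0,y0=int(p[0])-60,int(p[1])-60
m=cv2.resize(d['color'][y0:y0+120,x0:x0+120],None,fx=4,fy=4,interpolation=cv2.INTER_CUBIC)
a=load('w11'); q=pix(a,[(.3871,-.2727,.01)])[0]; x1,y1=int(q[0])-60,int(q[1])-60
k=cv2.resize(a['color'][y1:y1+120,x1:x1+120],(320,320)); k=cv2.copyMakeBorder(k,0,160,0,0,cv2.BORDER_CONSTANT)
print(x0,y0); cv2.imwrite('pics/w12b.png',np.hstack([m,k]))
go(.48,.375,.36,-38)
E
```

```text
197 120
t 29.7 pos [ 0.6211 -0.1517  0.3519] yaw -37.9 shift [-43.5  -32.87  -0.8 ] wz 0.001 tilt [0.0004 0.0006] grip 0.0504 F [ 1.2 -1.1  0.9] J6 13.6
```

View pics/w12b.png

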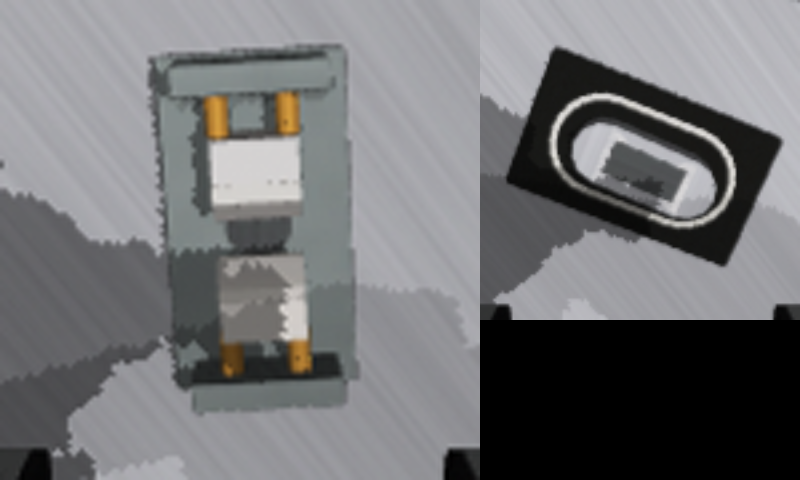

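The magnet sits in line in its outline (right). On the clamp, the post tops centre at (252,76) and (270,395), and the jaw-top outer edges lie at rows 137 and 342.

```bash
python3 - <<'E'
from h import *
d=load('w12')
f=lambda P,z:world(d,[(197+(x-1.5)/4,120+(y-1.5)/4) for x,y in P],z)
for z in(.03,.038):
    P=f([(252,76),(270,395)],z); v=P[1]-P[0]; print('posts',P.mean(0),np.degrees(np.arctan2(v[1],v[0])),np.linalg.norm(v))
J=f([(255,137),(265,342)],.034); print('jaws',J.mean(0),np.linalg.norm(J[1]-J[0]))
print('gap dark base', f([(258,235)],.008))
E
```

```text
posts [ 0.62592703 -0.15054061  0.03      ] -124.50758922685293 0.08213117113768881
posts [ 0.62690223 -0.14912578  0.038     ] -124.50758922685293 0.07987325053604272
jaws [ 0.62606869 -0.14978902  0.034     ] 0.052067385977661244
gap dark base [[ 0.62356892 -0.15253878  0.008     ]]
```

Request:
step_arm([
  {"x":-2.42,"y":-1.83,"z":0,"wx":0,"wy":0,"wz":0,"gripper":5},
  {"x":-2.42,"y":-1.83,"z":0,"wx":0,"wy":0,"wz":0,"gripper":5},
  {"x":-2.42,"y":-1.83,"z":0,"wx":0,"wy":0,"wz":0,"gripper":5},
  {"x":-2.42,"y":-1.83,"z":0,"wx":0,"wy":0,"wz":0,"gripper":5},
  {"x":-2.42,"y":-1.83,"z":0,"wx":0,"wy":0,"wz":0,"gripper":5},
  {"x":-2.42,"y":-1.83,"z":0,"wx":0,"wy":0,"wz":0,"gripper":5},
  {"x":-2.42,"y":-1.83,"z":0,"wx":0,"wy":0,"wz":0,"gripper":5},
  {"x":-2.42,"y":-1.83,"z":0,"wx":0,"wy":0,"wz":0,"gripper":5},
  {"x":-2.42,"y":-1.83,"z":0,"wx":0,"wy":0,"wz":0,"gripper":5},
  {"x":-2.42,"y":-1.83,"z":0,"wx":0,"wy":0,"wz":0,"gripper":5},
  {"x":-2.42,"y":-1.83,"z":0,"wx":0,"wy":0,"wz":0,"gripper":5},
  {"x":-2.42,"y":-1.83,"z":0,"wx":0,"wy":0,"wz":0,"gripper":5},
  {"x":-2.42,"y":-1.83,"z":0,"wx":0,"wy":0,"wz":0,"gripper":5},
  {"x":-2.42,"y":-1.83,"z":0,"wx":0,"wy":0,"wz":0,"gripper":5},
  {"x":-2.42,"y":-1.83,"z":0,"wx":0,"wy":0,"wz":0,"gripper":5},
  {"x":-2.42,"y":-1.83,"z":0,"wx":0,"wy":0,"wz":0,"gripper":5},
  {"x":-2.42,"y":-1.83,"z":0,"wx":0,"wy":0,"wz":0,"gripper":5},
  {"x":-2.42,"y":-1.83,"z":0,"wx":0,"wy":0,"wz":0,"gripper":5},
  {"x":0,"y":0,"z":0,"wx":0,"wy":0,"wz":0,"gripper":5},
  {"x":0,"y":0,"z":0,"wx":0,"wy":0,"wz":0,"gripper":5},
])

```text
time_s: 31.7
position: [0.4808, 0.3756, 0.3521]
tool_rot: [[0.789, -0.615, 0.0], [-0.615, -0.789, -0.0], [0.0, 0.0, -1.0]]
ft_force: [0.2, -0.3, 0.3]
grip_width: 0.0499
```

```bash
python3 - <<'E'
from h import *
d=snap('wrist','w13')
p=pix(d,[(.4915,.3915,.056)])[0]; x0,y0=int(p[0])-50,max(0,int(p[1])-60)
print(p,x0,y0); cv2.imwrite('pics/w13b.png',cv2.resize(d['color'][y0:y0+100,x0:x0+100],None,fx=5,fy=5,interpolation=cv2.INTER_CUBIC))
go(.4915,.3915,.36,-38)
E
```

```text
[257.17707944 168.90211772] 207 108
t 31.75 pos [0.4811 0.3752 0.3522] yaw -38.0 shift [-0.19 -1.93 -0.78] wz -0.0 tilt [ 0.0003 -0.0003] grip 0.0499 F [ 0.2 -0.  -0.8] J6 64.9
```

View pics/w13b.png

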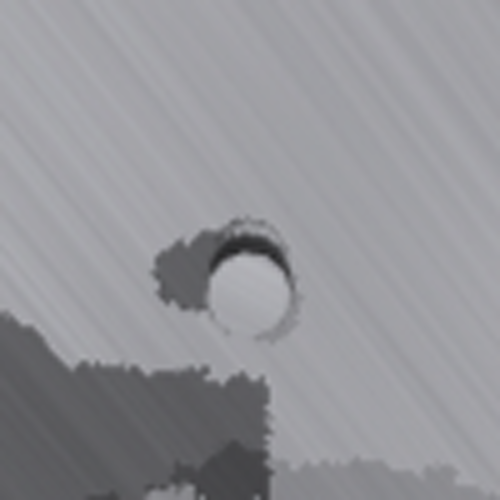

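The shaft's top disc is at crop (251,294), within 2 px of the prediction.

```bash
python3 - <<'E'
from h import *
d=load('w13'); w=world(d,[(207+249/5,108+292/5)],.056)[0]; print(w)
go(w[0],w[1],.21)
E
```

```text
[0.4926448  0.39352171 0.056     ]
t 31.75 pos [0.4811 0.3752 0.3522] yaw -38.0 shift [-0.22 -2.16 14.22] wz None tilt [ 0.0003 -0.0003] grip 0.0499 F [ 0.2 -0.  -0.8] J6 64.9
```

Request:
step_arm([
  {"x":-0.21,"y":-2.1,"z":0,"wx":0,"wy":0,"wz":0,"gripper":5},
  {"x":0,"y":0,"z":2,"wx":0,"wy":0,"wz":0,"gripper":5},
  {"x":0,"y":0,"z":2.5,"wx":0,"wy":0,"wz":0,"gripper":5},
  {"x":0,"y":0,"z":2.5,"wx":0,"wy":0,"wz":0,"gripper":5},
  {"x":0,"y":0,"z":2.5,"wx":0,"wy":0,"wz":0,"gripper":5},
  {"x":0,"y":0,"z":2,"wx":0,"wy":0,"wz":0,"gripper":5},
  {"x":0,"y":0,"z":1.5,"wx":0,"wy":0,"wz":0,"gripper":5},
  {"x":0,"y":0,"z":1.2,"wx":0,"wy":0,"wz":0,"gripper":5},
  {"x":0,"y":0,"z":0,"wx":0,"wy":0,"wz":0,"gripper":5},
  {"x":0,"y":0,"z":0,"wx":0,"wy":0,"wz":0,"gripper":3},
  {"x":0,"y":0,"z":0,"wx":0,"wy":0,"wz":0,"gripper":2},
  {"x":0,"y":0,"z":0,"wx":0,"wy":0,"wz":0,"gripper":1.5},
  {"x":0,"y":0,"z":0,"wx":0,"wy":0,"wz":0,"gripper":0.8},
  {"x":0,"y":0,"z":0,"wx":0,"wy":0,"wz":0,"gripper":0.5},
  {"x":0,"y":0,"z":0,"wx":0,"wy":0,"wz":0,"gripper":0.5},
  {"x":0,"y":0,"z":0,"wx":0,"wy":0,"wz":0,"gripper":0.5},
], newtons=80)

```text
time_s: 33.35
position: [0.4924, 0.3942, 0.2112]
tool_rot: [[0.788, -0.615, 0.002], [-0.615, -0.788, 0.001], [0.001, -0.002, -1.0]]
ft_force: [-0.2, -0.5, 7.7]
grip_width: 0.013
```

```bash
python3 -c "
from h import *
go(.625,-.1503,.31,-38)"
```

```text
t 33.35 pos [0.4924 0.3942 0.2112] yaw -38.0 shift [43.97 34.74 -9.9 ] wz 0.0 tilt [-0.002  -0.0011] grip 0.013 F [-0.2 -0.5  7.7] J6 65.9
```

Request:
step_arm([
  {"x":0,"y":0,"z":-0.5,"wx":0,"wy":0,"wz":0,"gripper":0.5},
  {"x":0,"y":0,"z":-1.5,"wx":0,"wy":0,"wz":0,"gripper":0.5},
  {"x":0,"y":0,"z":-2.5,"wx":0,"wy":0,"wz":0,"gripper":0.5},
  {"x":0,"y":0,"z":-2.5,"wx":0,"wy":0,"wz":0,"gripper":0.5},
  {"x":0,"y":0,"z":-2.5,"wx":0,"wy":0,"wz":0,"gripper":0.5},
  {"x":0,"y":0,"z":-2.5,"wx":0,"wy":0,"wz":0,"gripper":0.5},
  {"x":0,"y":0,"z":-2,"wx":0,"wy":0,"wz":0,"gripper":0.5},
  {"x":0,"y":0,"z":-1,"wx":0,"wy":0,"wz":0,"gripper":0.5},
  {"x":0,"y":0,"z":0,"wx":0,"wy":0,"wz":0,"gripper":0.5},
  {"x":0,"y":0,"z":0,"wx":0,"wy":0,"wz":0,"gripper":0.5},
])

```text
time_s: 34.35
position: [0.4921, 0.3941, 0.359]
tool_rot: [[0.788, -0.615, -0.002], [-0.615, -0.788, -0.001], [-0.001, 0.002, -1.0]]
ft_force: [0.2, 0.7, 0.0]
grip_width: 0.0126
```

Request:
step_arm([
  {"x":1,"y":0.79,"z":0,"wx":0,"wy":0,"wz":0,"gripper":0.5},
  {"x":2,"y":1.58,"z":0,"wx":0,"wy":0,"wz":0,"gripper":0.5},
  {"x":2,"y":1.58,"z":0,"wx":0,"wy":0,"wz":0,"gripper":0.5},
  {"x":2,"y":1.58,"z":0,"wx":0,"wy":0,"wz":0,"gripper":0.5},
  {"x":2,"y":1.58,"z":0,"wx":0,"wy":0,"wz":0,"gripper":0.5},
  {"x":2,"y":1.58,"z":0,"wx":0,"wy":0,"wz":0,"gripper":0.5},
  {"x":2,"y":1.58,"z":0,"wx":0,"wy":0,"wz":0,"gripper":0.5},
  {"x":2,"y":1.58,"z":0,"wx":0,"wy":0,"wz":0,"gripper":0.5},
  {"x":2,"y":1.58,"z":0,"wx":0,"wy":0,"wz":0,"gripper":0.5},
  {"x":2,"y":1.58,"z":0,"wx":0,"wy":0,"wz":0,"gripper":0.5},
  {"x":2,"y":1.58,"z":0,"wx":0,"wy":0,"wz":0,"gripper":0.5},
  {"x":2,"y":1.58,"z":0,"wx":0,"wy":0,"wz":0,"gripper":0.5},
  {"x":2,"y":1.58,"z":0,"wx":0,"wy":0,"wz":0,"gripper":0.5},
  {"x":2,"y":1.58,"z":0,"wx":0,"wy":0,"wz":0,"gripper":0.5},
  {"x":2,"y":1.58,"z":0,"wx":0,"wy":0,"wz":0,"gripper":0.5},
  {"x":2,"y":1.58,"z":0,"wx":0,"wy":0,"wz":0,"gripper":0.5},
  {"x":2,"y":1.58,"z":0,"wx":0,"wy":0,"wz":0,"gripper":0.5},
  {"x":2,"y":1.58,"z":0,"wx":0,"wy":0,"wz":0,"gripper":0.5},
  {"x":1,"y":0.79,"z":0,"wx":0,"wy":0,"wz":0,"gripper":0.5},
  {"x":0,"y":0,"z":0,"wx":0,"wy":0,"wz":0,"gripper":0.5},
])

```text
time_s: 36.35
position: [0.6009, -0.0533, 0.3592]
tool_rot: [[0.787, -0.617, -0.001], [-0.617, -0.787, 0.0], [-0.001, 0.001, -1.0]]
ft_force: [-1.0, 0.3, -1.1]
grip_width: 0.013
```

```bash
python3 -c "
from h import *
go(.625,-.1503,.27,-38)"
```

```text
t 36.35 pos [ 0.6009 -0.0533  0.3592] yaw -38.1 shift [7.9  6.14 8.91] wz -0.002 tilt [0.0006 0.0011] grip 0.013 F [-1.   0.3 -1.1] J6 21.8
```

Request:
step_arm([
  {"x":1.5,"y":1.2,"z":0,"wx":0,"wy":0,"wz":0,"gripper":0.5},
  {"x":2,"y":1.5,"z":0,"wx":0,"wy":0,"wz":0,"gripper":0.5},
  {"x":2,"y":1.5,"z":0,"wx":0,"wy":0,"wz":0,"gripper":0.5},
  {"x":1.5,"y":1.2,"z":0,"wx":0,"wy":0,"wz":0,"gripper":0.5},
  {"x":0.9,"y":0.74,"z":1,"wx":0,"wy":0,"wz":0,"gripper":0.5},
  {"x":0,"y":0,"z":2,"wx":0,"wy":0,"wz":0,"gripper":0.5},
  {"x":0,"y":0,"z":2,"wx":0,"wy":0,"wz":0,"gripper":0.5},
  {"x":0,"y":0,"z":2,"wx":0,"wy":0,"wz":0,"gripper":0.5},
  {"x":0,"y":0,"z":1,"wx":0,"wy":0,"wz":0,"gripper":0.5},
  {"x":0,"y":0,"z":0,"wx":0,"wy":0,"wz":0,"gripper":0.5},
  {"x":0,"y":0,"z":0,"wx":0,"wy":0,"wz":0,"gripper":0.5},
])

```text
time_s: 37.45
position: [0.6256, -0.1485, 0.2806]
tool_rot: [[0.788, -0.615, 0.001], [-0.615, -0.788, -0.0], [0.001, -0.0, -1.0]]
ft_force: [-0.5, 0.9, 0.1]
grip_width: 0.0126
```

```bash
python3 - <<'E'
from h import *
go(.625,-.1503,.222,-38)
def wire(d,c,cx,cy,ang,k,x0,y0):
    a=np.radians(ang);R=np.array([[np.cos(a),-np.sin(a)],[np.sin(a),np.cos(a)]])
    def box(w,h,z,off=0,col=(0,255,0)):
        P=np.array([(off+sx*w/2,sy*h/2) for sx,sy in((1,1),(-1,1),(-1,-1),(1,-1))])@R.T+[cx,cy]
        p=(pix(d,np.c_[P,np.full(4,z)])-[x0,y0]+.5)*k-.5
        cv2.polylines(c,[np.int32(p.round())],True,col,1)
    box(.092,.05,.008); box(.092,.05,0,0,(0,255,255)); box(.092,.05,.03,0,(0,0,255)); box(.022,.022,.034,0,(255,0,255))
def crop(fn,n,k,cx,cy,ang,sz):
    d=load(fn); p=pix(d,[(cx,cy,.02)])[0]; x0,y0=(p-sz/2).astype(int); y0=max(y0,0)
    c=cv2.resize(d['color'][y0:y0+sz,x0:x0+sz],None,fx=k,fy=k,interpolation=cv2.INTER_CUBIC); wire(d,c,cx,cy,ang,k,x0,y0); return cv2.resize(c,(390,390))
snap('wrist','w14'); snap('scene','s1')
T=[crop('w12',0,4,.625,-.1503,54.5,100),crop('t0',0,8,.625,-.1503,54.5,48)]
d=load('s1'); p=pix(d,[(.625,-.1503,.05)])[0].astype(int); print(p)
c=d['color'][p[1]-28:p[1]+28,p[0]-104:p[0]+104]; c=cv2.resize(c,(780,210),interpolation=cv2.INTER_CUBIC)
cv2.imwrite('pics/w14b.png',np.vstack([np.hstack(T),c]))
E
```

```text
t 37.45 pos [ 0.6256 -0.1485  0.2806] yaw -38.0 shift [0.06 0.18 5.86] wz 0.001 tilt [-0.0002 -0.0008] grip 0.0126 F [-0.5  0.9  0.1] J6 14.1
[188 201]
```

View pics/w14b.png

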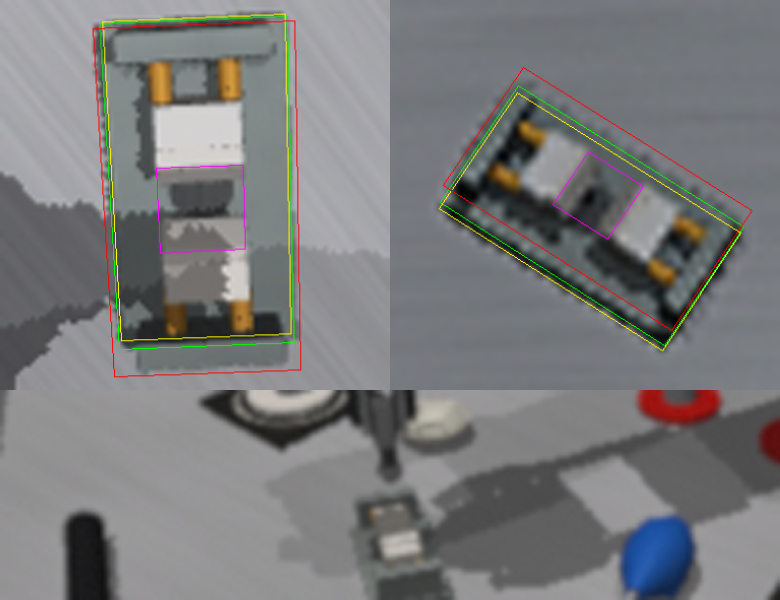

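The wireframe at (0.625,-0.1503), 54.5° fits the clamp in both views: jaw gap, posts and base. The shaft hangs upright above it, so I'll lower it into the jaws.

Request:
step_arm([
  {"x":0.06,"y":0.1,"z":1,"wx":0,"wy":0,"wz":0,"gripper":0.5},
  {"x":0,"y":0,"z":1,"wx":0,"wy":0,"wz":0,"gripper":0.5},
  {"x":0,"y":0,"z":0.8,"wx":0,"wy":0,"wz":0,"gripper":0.5},
  {"x":0,"y":0,"z":0.6,"wx":0,"wy":0,"wz":0,"gripper":0.5},
  {"x":0,"y":0,"z":0.4,"wx":0,"wy":0,"wz":0,"gripper":0.5},
  {"x":0,"y":0,"z":0.3,"wx":0,"wy":0,"wz":0,"gripper":0.5},
  {"x":0,"y":0,"z":0.2,"wx":0,"wy":0,"wz":0,"gripper":0.5},
  {"x":0,"y":0,"z":0,"wx":0,"wy":0,"wz":0,"gripper":0.5},
])

```text
time_s: 38.35
position: [0.6252, -0.1498, 0.2369]
tool_rot: [[0.788, -0.615, -0.0], [-0.615, -0.788, 0.0], [-0.0, 0.0, -1.0]]
ft_force: [-0.2, 0.5, 0.3]
grip_width: 0.013
```

Request:
step_arm([
  {"x":0,"y":0,"z":0.2,"wx":0,"wy":0,"wz":0,"gripper":0.5},
  {"x":0,"y":0,"z":0.2,"wx":0,"wy":0,"wz":0,"gripper":0.5},
  {"x":0,"y":0,"z":0.2,"wx":0,"wy":0,"wz":0,"gripper":0.5},
  {"x":0,"y":0,"z":0,"wx":0,"wy":0,"wz":0,"gripper":0.5},
])

```text
time_s: 38.75
position: [0.6254, -0.1499, 0.2313]
tool_rot: [[0.788, -0.615, 0.001], [-0.615, -0.788, -0.001], [0.001, -0.0, -1.0]]
ft_force: [0.7, -1.0, 2.6]
grip_width: 0.0128
```

Request:
step_arm([
  {"x":0,"y":0,"z":0.2,"wx":0,"wy":0,"wz":0,"gripper":0.5},
  {"x":0,"y":0,"z":0.2,"wx":0,"wy":0,"wz":0,"gripper":0.5},
  {"x":0,"y":0,"z":0.2,"wx":0,"wy":0,"wz":0,"gripper":0.5},
  {"x":0,"y":0,"z":0.2,"wx":0,"wy":0,"wz":0,"gripper":0.5},
  {"x":0,"y":0,"z":0,"wx":0,"wy":0,"wz":0,"gripper":0.5},
])

```text
time_s: 39.25
position: [0.6251, -0.1497, 0.222]
tool_rot: [[0.788, -0.615, -0.002], [-0.615, -0.788, 0.001], [-0.002, 0.0, -1.0]]
ft_force: [-0.4, 0.1, -3.9]
grip_width: 0.0126
```

Request:
step_arm([
  {"x":0,"y":0,"z":0.1,"wx":0,"wy":0,"wz":0,"gripper":0.5},
  {"x":0,"y":0,"z":0.1,"wx":0,"wy":0,"wz":0,"gripper":0.5},
  {"x":0,"y":0,"z":0,"wx":0,"wy":0,"wz":0,"gripper":0.5},
])

```text
time_s: 39.55
position: [0.6252, -0.1497, 0.2209]
tool_rot: [[0.788, -0.615, -0.0], [-0.615, -0.788, 0.0], [-0.0, 0.0, -1.0]]
ft_force: [-0.0, 0.0, -0.5]
grip_width: 0.0129
```

Request:
step_arm([
  {"x":0,"y":0,"z":0.06,"wx":0,"wy":0,"wz":0,"gripper":0.5},
  {"x":0,"y":0,"z":0.06,"wx":0,"wy":0,"wz":0,"gripper":0.5},
  {"x":0,"y":0,"z":0,"wx":0,"wy":0,"wz":0,"gripper":0.5},
])

```text
time_s: 39.85
position: [0.6253, -0.1498, 0.2199]
tool_rot: [[0.788, -0.616, 0.0], [-0.616, -0.788, -0.0], [0.0, -0.0, -1.0]]
ft_force: [0.7, -0.4, 0.1]
grip_width: 0.013
```

Request:
step_arm([
  {"x":0,"y":0,"z":0.05,"wx":0,"wy":0,"wz":0,"gripper":0.5},
  {"x":0,"y":0,"z":0.05,"wx":0,"wy":0,"wz":0,"gripper":0.5},
  {"x":0,"y":0,"z":0,"wx":0,"wy":0,"wz":0,"gripper":0.5},
])

```text
time_s: 40.15
position: [0.6253, -0.1498, 0.2193]
tool_rot: [[0.788, -0.615, 0.001], [-0.615, -0.788, -0.0], [0.001, -0.0, -1.0]]
ft_force: [-0.3, 1.0, 4.3]
grip_width: 0.0129
```

Request:
step_arm([
  {"x":0,"y":0,"z":0.05,"wx":0,"wy":0,"wz":0,"gripper":0.5},
  {"x":0,"y":0,"z":0,"wx":0,"wy":0,"wz":0,"gripper":0.5},
])

```text
time_s: 40.35
position: [0.6253, -0.1498, 0.2192]
tool_rot: [[0.788, -0.615, 0.001], [-0.615, -0.788, -0.0], [0.001, -0.0, -1.0]]
ft_force: [-1.3, 0.2, 8.2]
grip_width: 0.013
```

It is home: z stopped at 0.2192 as predicted, force rising to 8 N, after the jaws had snapped closed (a downward pull at 0.222). I'll release and retreat.

Request:
step_arm([
  {"x":0,"y":0,"z":0,"wx":0,"wy":0,"wz":0,"gripper":2},
  {"x":0,"y":0,"z":0,"wx":0,"wy":0,"wz":0,"gripper":3},
  {"x":0,"y":0,"z":0,"wx":0,"wy":0,"wz":0,"gripper":4},
  {"x":0,"y":0,"z":0,"wx":0,"wy":0,"wz":0,"gripper":4},
  {"x":0,"y":0,"z":0,"wx":0,"wy":0,"wz":0,"gripper":4},
  {"x":0,"y":0,"z":-0.5,"wx":0,"wy":0,"wz":0,"gripper":4},
  {"x":0,"y":0,"z":-1.5,"wx":0,"wy":0,"wz":0,"gripper":4},
  {"x":0,"y":0,"z":-2.5,"wx":0,"wy":0,"wz":0,"gripper":4},
  {"x":0,"y":0,"z":-2.5,"wx":0,"wy":0,"wz":0,"gripper":4},
  {"x":0,"y":0,"z":-2.5,"wx":0,"wy":0,"wz":0,"gripper":4},
  {"x":0,"y":0,"z":-2.5,"wx":0,"wy":0,"wz":0,"gripper":4},
  {"x":0,"y":0,"z":-2,"wx":0,"wy":0,"wz":0,"gripper":4},
  {"x":0,"y":0,"z":0,"wx":0,"wy":0,"wz":0,"gripper":4},
  {"x":0,"y":0,"z":0,"wx":0,"wy":0,"wz":0,"gripper":4},
])

```text
time_s: 41.75
position: [0.6251, -0.1497, 0.358]
tool_rot: [[0.788, -0.615, -0.0], [-0.615, -0.788, 0.0], [-0.0, 0.0, -1.0]]
ft_force: [-0.0, 0.7, -0.5]
grip_width: 0.0397
```

```bash
python3 - <<'E'
from h import *
d=snap('wrist','w15'); s=snap('scene','s2')
w=cv2.resize(d['color'][90:290,150:370],(396,360))
p=pix(s,[(.625,-.15,.04)])[0].astype(int)
z=cv2.resize(s['color'][p[1]-40:p[1]+40,p[0]-44:p[0]+44],(396,360),interpolation=cv2.INTER_CUBIC)
b=cv2.resize(s['color'][140:300,100:500],(600,240)); b=cv2.copyMakeBorder(b,0,0,0,192,cv2.BORDER_CONSTANT)
c=(pix(d,[(.625,-.15,.064),(.625,-.15,.008)])-[150,90])*1.8; print(c)
cv2.imwrite('pics/fin.png',np.vstack([np.hstack([w,z]),b]))
# bystanders
a=load('s0'); df=cv2.absdiff(a['color'],s['color']).max(2)
for n,P in dict(torch=[(.51,.222,.05)],blower=[(.5375,-.008,.02)]).items():
    q=pix(s,P)[0].astype(int); print(n,q,(df[q[1]-14:q[1]+14,q[0]-14:q[0]+14]>40).mean().round(3))
E
```

```text
[[196.01881213 180.40662503]
 [195.8223811  158.17090319]]
torch [356 239] 0.0
blower [259 216] 0.126
```

View pics/fin.png

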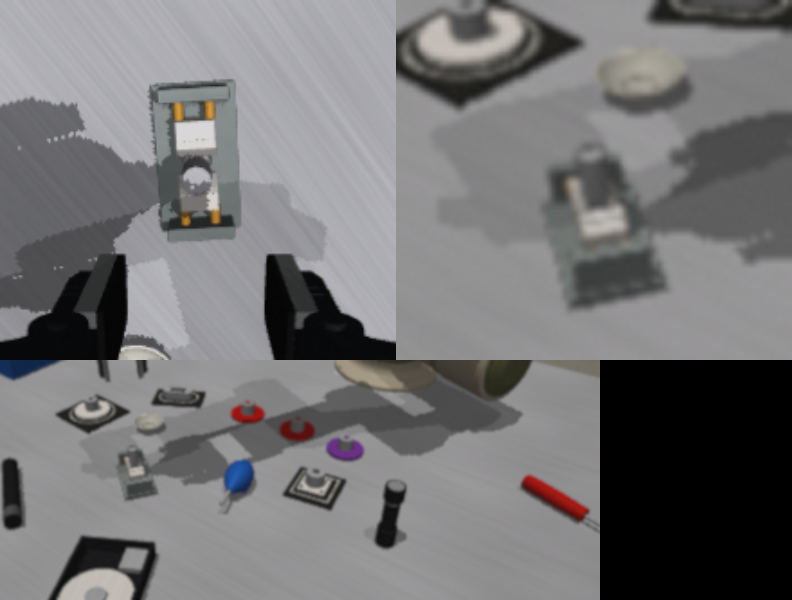

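The shaft's top shows at (197,180), against (196,180) predicted for home height, and it stands upright in the clamp. All the parts are in place, and the torch and blower stand where they were. Handing in.

```bash
python3 -c "
from rig import env
print(env.close_job())"
```

```text
the job is handed in; nothing more can be done
None
```

I placed the disk pack, spindle motor and magnet on their matching pads, then pushed the pivot shaft home in the clamp. I handed the job in at about 42 s of the 106 s allowed; it reports no verdict.

- **Pads:** Close-up pictures after each release show all three parts lying flat inside their outlines. The motor and magnet look in line with theirs.
- **Shaft:** The wrist force showed a short downward pull as the jaws snapped in. The foot then met the base at the predicted height (TCP z 0.2192) with about 8 N, and only then did I let go. In the last picture it stands upright, with its top within 1 px of where the home position puts it.
- **Bystanders:** The torch's patch of the scene picture did not change at all. About 13% of the blower's patch changed. I put that down to the arm's shadow, since the blower looks in the same place and nothing came near it, but I did not check further.
- **Gripper reading:** The gripper opening read about 2–3 mm below the true part sizes throughout. Every grip held.

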